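Set up the lantern charging row on the shoe cabinet

ROBOT

A 6-joint arm with a two-finger parallel gripper is mounted at the origin on the work surface. World frame = base frame: x ahead of the robot, y to its left, z up, the work surface at z = 0. Lengths are in m, angles in rad, forces in N, time in s.
With the tool pointing down it reaches from about 0.275 to 0.875 m from the base axis. Payload 12.5 kg.
Tool frame: the origin (TCP) lies at the very end of the fingers, on their centre line; the grasp point (between the pads) lies 19 mm behind it; z points along the fingers, y is the line along which they close (so a half turn about z gives the same grasp; the last joint's range is limited). The gripper opens to 85 mm and grips with 20 to 120 N. Pads are 22 mm wide; open, the fingers measure 114 mm over their backs; the gripper's body (76 mm by 85 mm) begins 54 mm behind the grasp point. The pads swing forward as they close: fully open they stand 13 mm farther back than shut.
Start: joints at [1.148, 0.351, 1.652, -0, 1.139, -0.085], TCP at [0.182, 0.519, 0.231] pointing down, gripper open.
Joint ranges: [-2.75, 2.75], [-0.79, 2.1], [0.01, 2.65], [-1.57, 4.71], [0.07, 3.14], [-2.87, 2.87]. Speed limits (rad/s): [2.22, 2.22, 2.79, 3.14, 3.14, 3.14].

INTERFACE

Orientations are given as a unit quaternion [x, y, z, w].
In Python, from cell import get_obs, snapshot, get_calibration, sign_off gives the robot as it stands.
- The arm moves only by the shell command python3 -m handwheel 'ROWS' [OPENING] [FORCE]. ROWS is JSON, a list of rows, each an object of numbers: "tx", "ty", "tz": the shift along the world's x, y, z as a fraction of full scale; "ax", "ay", "az": the turn, a rotation vector about the world's x, y, z as a fraction of full scale. In form: [{"tx": .., "ty": .., "tz": .., "ax": .., "ay": .., "az": ..}, ...]. A call has 1 to 5 rows; each row shifts and turns the commanded pose from where the row before left it; what a row does not reach is not made up. Full scale, the value 1, is 40 mm for a shift and 0.1 rad for a turn. A row lasts 1/12 s, in which the tool goes at most 41.7 mm and 7.16 degrees, less where a joint would pass 70% of its speed; a pose out of reach is approached as far as the arm can. A call with a number of a shift or a turn outside -1 to 1 is refused whole. A call with a gripper value outside its range is refused whole. OPENING is the opening, from -1 (shut) to 1 (fully open), set as the call begins (- or left out, the last holds). The fingers move at their own pace and stop on an object; FORCE is the grip in N (left out, the last holds). Time passes only in rows, so rows that do not move let the fingers close. It gives the time, the measured TCP pose, the force, the opening and the grip force at its end, in the units of the state.
- get_obs(): the state, without advancing time (a new reading comes with each control period).
- snapshot(name): name is "scene" or "side" or "wrist"; returns the picture (384x512x3 uint8, red, green, blue); there is no depth.
- get_calibration(name): a dict with "camera_matrix" (3x3 intrinsics, pixels), "R" (3x3) and "t" (3): a world point X has camera coordinates R X + t; the wrist camera has in their place "mount" (4x4, takes a point from camera to tool coordinates, whose origin is the TCP and whose axes are the flange's). Camera axes: x right, y down, z forward; pixel columns grow to the right and rows downward; lengths in m; the calibration is good to about 2 mm. A picture is of the moment at which its call begins: read the wrist's pose just before it. get_calibration takes no time and is no camera call.
- sign_off(): hands the job in; it is judged then, once.
The state is a dict: "time": time; "qpos": joint angles; "qvel": joint speeds; "joint_efforts": joint torques, N m; "tcp_pos": TCP position; "tcp_rot": TCP orientation; "ft_force": force on the tool from outside, world axes, zero at the start; "wrist_torque": the same for the moment, N m; "opening": finger opening in m; "gripper_force": force on a finger pad.
Only numpy, scipy, OpenCV 4.12 (cv2) and the standard library are available. Lean on these libraries where they do the work, as an engineer would, in place of code of your own. Each camera call takes 0.05 s, during which the arm holds its last target. There are 200 camera calls.

TASK

Close up the charging row: butt all three loose trays flush, squarely and in one straight line, the first against the contact face of the dock (the side away from its cable) and each next one against its neighbour, with no gaps. Lift every lantern up and off its hook and stand it gently upright in a tray of its own (do not drop it); when all of that is in place, press the dock's plunger fully down for a moment and let it spring back. Leave the other things on the cabinet where they are.

Things in the scene. Friction and masses are not known exactly. Their poses are not given: they have to be found in the camera images.
- dock: Fixed grey charging dock, a block 64 x 80 x 38 mm (x, y, height), origin at the centre of its underside. A round aluminium plunger stands on the middle of its top. The row of trays belongs against its +y face (with a brass strip, opposite the cable, 40 mm from the origin) and continues along the dock's own +y axis.
- plunger (a joint): The dock's sprung plunger, round, 26 mm across: 0 up, 0.012 m fully pressed straight down (about 5 N at the bottom); springs back when let go.
- plunger_top (a point): Centre of the plunger's top face, 62 mm above the cabinet top when up; moves down with the plunger.
- rack: Fixed rack: board 90 x 360 mm, posts at y = -170 and 170 mm, dark cross bar along its y axis at x = 0, top 167 mm high. Three hooks of 6 mm rod (axis 160 mm high) point along its -x axis at y = -110, 0, 110 mm: level for 75 mm, then a tip turned up, ending 86 mm out, its top 9 mm above the rod's top. Origin at the underside, below the bar.
- hook0 (a point): Top of the rod of the rack's hook at y = -110 mm, where a lantern's bail rests (50 mm out from the cross bar, 36 mm short of the tip's end).
- hook1 (a point): Top of the rod of the rack's hook at y = 0 mm, where a lantern's bail rests (50 mm out from the cross bar, 36 mm short of the tip's end).
- hook2 (a point): Top of the rod of the rack's hook at y = 110 mm, where a lantern's bail rests (50 mm out from the cross bar, 36 mm short of the tip's end).
- tray0: Loose grey charging tray, square, 64 x 64 mm, 14 mm high, 0.2 kg, open on top: walls 4 mm, floor 4 mm thick, inside 56 x 56 mm; brass contact strips on all four sides. All trays are alike. Origin at the centre of its underside, z up, sides along x and y.
- tray1: Loose grey charging tray, square, 64 x 64 mm, 14 mm high, 0.2 kg, open on top: walls 4 mm, floor 4 mm thick, inside 56 x 56 mm; brass contact strips on all four sides. All trays are alike. Origin at the centre of its underside, z up, sides along x and y.
- tray2: Loose grey charging tray, square, 64 x 64 mm, 14 mm high, 0.2 kg, open on top: walls 4 mm, floor 4 mm thick, inside 56 x 56 mm; brass contact strips on all four sides. All trays are alike. Origin at the centre of its underside, z up, sides along x and y.
- lantern0: Small white lantern, 0.09 kg: upright cylinder 40 mm across, 32 mm high, on top a stiff aluminium bail in its y-z plane (34 mm wide in y, 8 mm in x, inner opening 26 mm wide from height 32 to 56 mm, top at 60 mm). Origin at the centre of its underside. All alike; each hangs at first by its bail on a hook. Some may be absent (None).
- lantern1: Small white lantern, 0.09 kg: upright cylinder 40 mm across, 32 mm high, on top a stiff aluminium bail in its y-z plane (34 mm wide in y, 8 mm in x, inner opening 26 mm wide from height 32 to 56 mm, top at 60 mm). Origin at the centre of its underside. All alike; each hangs at first by its bail on a hook. Some may be absent (None).
- lantern2: Small white lantern, 0.09 kg: upright cylinder 40 mm across, 32 mm high, on top a stiff aluminium bail in its y-z plane (34 mm wide in y, 8 mm in x, inner opening 26 mm wide from height 32 to 56 mm, top at 60 mm). Origin at the centre of its underside. All alike; each hangs at first by its bail on a hook. Some may be absent (None).
- shoehorn: Navy plastic shoehorn, about 190 x 36 mm, 6 mm thick, lying flat; bystander, to be left alone. Origin about the centre of its underside.
- tealight_holder: White ceramic tealight holder, empty, 64 mm across, 42 mm high; bystander, to be left alone. Origin about the centre of its underside.
- carabiner: Aluminium carabiner, about 80 x 40 mm, 10 mm thick, lying flat; bystander, to be left alone. Origin about the centre of its underside.
- glasses_stand: Clear acrylic stand for glasses, 70 x 90 mm, 76 mm high; bystander, to be left alone. Origin about the centre of its underside.
- polish_tin: Shoe polish tin, 64 mm across, 30 mm high; bystander, to be left alone. Origin about the centre of its underside.
Things that resemble listed ones, but are neither listed nor needed, are in the scene too. Leave any blue or pink look-alike of the lantern0 alone.

How it is judged:
On the way, in this order (a step that is already met when the one before it is completed fails the run):
1. all trays butted in a row against the dock and every lantern standing in a tray ((y of tray0 in the frame of dock between 0.0705 and 0.0745 m or y of tray0 in the frame of dock between 0.134 and 0.1395 m or y of tray0 in the frame of dock between 0.1975 and 0.2045 m) and x of tray0 in the frame of dock between -0.006 and 0.006 m and height (world z) of each of tray0, tray1, tray2 below 0.004 m and angle between each of tray0, tray1, tray2's own z axis and vertical below 0.06 rad and (angle between the y axis of tray0 and the y axis of dock, either way round below 0.05 rad or angle between the y axis of tray0 and the y axis of dock, either way round above 1.5208 rad) and (y of tray1 in the frame of dock between 0.0705 and 0.0745 m or y of tray1 in the frame of dock between 0.134 and 0.1395 m or y of tray1 in the frame of dock between 0.1975 and 0.2045 m) and x of tray1 in the frame of dock between -0.006 and 0.006 m and (angle between the y axis of tray1 and the y axis of dock, either way round below 0.05 rad or angle between the y axis of tray1 and the y axis of dock, either way round above 1.5208 rad) and (y of tray2 in the frame of dock between 0.0705 and 0.0745 m or y of tray2 in the frame of dock between 0.134 and 0.1395 m or y of tray2 in the frame of dock between 0.1975 and 0.2045 m) and x of tray2 in the frame of dock between -0.006 and 0.006 m and (angle between the y axis of tray2 and the y axis of dock, either way round below 0.05 rad or angle between the y axis of tray2 and the y axis of dock, either way round above 1.5208 rad) and (horizontal distance between lantern0 and tray0 below 0.014 m or horizontal distance between lantern0 and tray1 below 0.014 m or horizontal distance between lantern0 and tray2 below 0.014 m) and height (world z) of each of lantern0, lantern1, lantern2 below 0.008 m and angle between each of lantern0, lantern1, lantern2's own z axis and vertical below 0.08 rad and linear speed of each of lantern0, lantern1, lantern2 below 0.03 m/s and (horizontal distance between lantern1 and tray0 below 0.014 m or horizontal distance between lantern1 and tray1 below 0.014 m or horizontal distance between lantern1 and tray2 below 0.014 m) and (horizontal distance between lantern2 and tray0 below 0.014 m or horizontal distance between lantern2 and tray1 below 0.014 m or horizontal distance between lantern2 and tray2 below 0.014 m)), for 0.3 s.
2. plunger pressed fully down (value of joint plunger above 0.0105 m), for 0.2 s.
At the end, for the whole second after the job is handed in: Tray centres 72, 136, 200 mm along the dock's +y axis (at most 2.5, 3.5, 4.5 mm more), within 6 mm sideways and 0.05 rad of square, flat; every lantern present upright (0.08 rad) on a tray's floor within 14 mm of its centre, at rest; plunger up (all of step 1 and value of joint plunger below 0.003 m); the robot touches nothing.
It fails at once if a bystander is shoved more than 6 cm or knocked over (distance of any of shoehorn, tealight_holder, carabiner, glasses_stand, polish_tin from where it was at the start of the episode above 0.06 m or angle between any of shoehorn, tealight_holder, carabiner, glasses_stand, polish_tin's own z axis and vertical above 0.6 rad).
It fails at once if a lantern is dropped (falls free faster than 0.9 m/s) ((linear speed of lantern0 above 0.9 m/s and contact force between the fingers and lantern0 below 0.3 N) or (linear speed of lantern1 above 0.9 m/s and contact force between the fingers and lantern1 below 0.3 N) or (linear speed of lantern2 above 0.9 m/s and contact force between the fingers and lantern2 below 0.3 N)).
Of lantern0, lantern1, lantern2 only 2 to 3 are there at a start; the rules pass over those that are not, and their reading is None.
At some moment in a run one of tray0, tray1, tray2 may be knocked a few centimetres aside while the robot is not near it.
It also fails if it takes over 210 s, if anything falls off the work surface, if the arm or the gripper's body presses on something with over 40 N, if the wrist force passes 120 N, or if a joint passes its speed limit or range.

## Working session

There is one attempt and no reset: what is moved stays moved. The work goes in short steps, Python scripts to look and compute and a shell command to move; the robot and the scene stay as the last step left them, time stands still between calls to the robot, and variables do not carry over. Pictures are saved under pics/ and viewed, at most 14 in all, crops included, and the job is handed in when it is done.

```bash
ls; mkdir -p pics; cat > h.py <<'E'
import numpy as np, cv2
from cell import get_obs, snapshot, get_calibration, sign_off
from scipy.spatial.transform import Rotation as Ro
def cam(name,obs=None):
    c=get_calibration(name); K=np.array(c["camera_matrix"])
    if "mount" in c:
        o=obs or get_obs(); T=np.eye(4); T[:3,:3]=Ro.from_quat(o["tcp_rot"]).as_matrix(); T[:3,3]=o["tcp_pos"]
        M=np.linalg.inv(T@np.array(c["mount"])); return K,M[:3,:3],M[:3,3]
    return K,np.array(c["R"]),np.array(c["t"])
def ray(C,uv):
    K,R,t=C; d=R.T@np.linalg.solve(K,[uv[0],uv[1],1.]); return -R.T@t,d
def plane(C,uv,z):
    o,d=ray(C,uv); return o+d*(z-o[2])/d[2]
def proj(C,X):
    K,R,t=C; p=K@(R@np.asarray(X,float)+t); return p[:2]/p[2]
def shot(name,f):
    o=get_obs(); im=snapshot(name); cv2.imwrite("pics/"+f,im[:,:,::-1]); return im,cam(name,o)
E
python3 - <<'E'
from h import *
a,_=shot("scene","a_scene.png"); b,_=shot("side","a_side.png"); w,_=shot("wrist","a_wrist.png")
for n in("scene","side","wrist"):print(n,get_calibration(n))
o=get_obs();print(o)
cv2.imwrite("pics/ab.png",np.vstack([cv2.resize(x[:,:,::-1],(400,300)) for x in(a,w)]))
E
```

```text
pics
scene {'camera_matrix': array([[385.21988817,   0.        , 259.6058295 ],
       [  0.        , 385.21988817, 190.84332209],
       [  0.        ,   0.        ,   1.        ]]), 'R': array([[ 0.79986752,  0.6000986 , -0.00967565],
       [ 0.32956972, -0.45264046, -0.8285532 ],
       [-0.5015932 ,  0.659544  , -0.55982673]]), 't': array([-0.43295209, -0.09705091,  1.49223813])}
side {'camera_matrix': array([[389.48613977,   0.        , 265.83965743],
       [  0.        , 389.48613977, 191.54375031],
       [  0.        ,   0.        ,   1.        ]]), 'R': array([[ 0.95372929, -0.30063122, -0.00461675],
       [-0.16057492, -0.49630956, -0.85316617],
       [ 0.25419705,  0.8144309 , -0.5216188 ]]), 't': array([-0.53890305,  0.15980025,  1.00168684])}
wrist {'camera_matrix': array([[327.36488984,   0.        , 248.93432663],
       [  0.        , 327.36488984, 189.87051664],
       [  0.        ,   0.        ,   1.        ]]), 'mount': array([[-5.72476272e-04, -9.62899279e-01, -2.69860430e-01,
         6.72586076e-02],
       [ 9.99999652e-01, -3.87659693e-04, -7.38155032e-04
[... 196 characters left out ...]
])}
{'time': 0.15, 'qpos': array([ 1.14838628e+00,  3.51107328e-01,  1.65222312e+00,  1.07770343e-05,
        1.13909090e+00, -8.45733756e-02]), 'qvel': array([ 0.00214864, -0.00212255, -0.00182959,  0.00143493, -0.00025906,
        0.00069234]), 'joint_efforts': array([ 2.59171147e-04, -5.06255901e+01, -2.91500884e+01, -6.42356099e-05,
        3.40114188e-03,  6.32628669e-07]), 'tcp_pos': array([0.18216184, 0.51871678, 0.23090542]), 'tcp_rot': array([ 1.68118391e-01,  9.85766724e-01, -3.99875955e-04, -1.08648456e-04]), 'ft_force': array([ 0.31301328, -0.50814953, -0.05449018]), 'wrist_torque': array([0.01020007, 0.05059513, 0.04396577]), 'gripper_force': 0.0, 'opening': 0.08569745805474845}
```

View pics/a_scene.png

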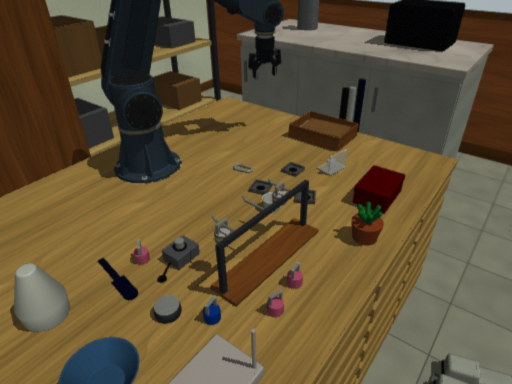

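View pics/a_side.png

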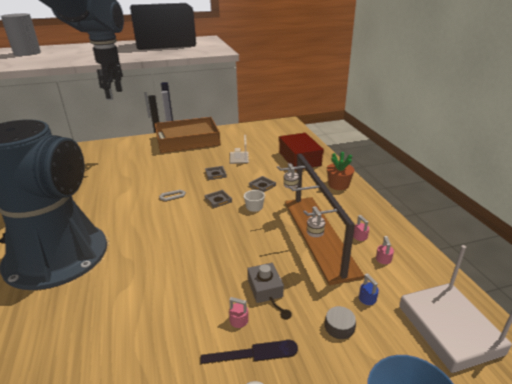

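Side view: dock at about (265,280), trays at about (215,173), (218,199) and (262,184). White lanterns hang at about (316,222) and (291,178). The pink and blue look-alikes stand on the cabinet at (238,313), (361,230), (385,251) and (369,291), so I will leave them alone. I'll confirm with one enlarged crop.

```bash
python3 - <<'E'
from h import *
b=cv2.imread("pics/a_side.png")
cv2.imwrite("pics/a_crop.png",cv2.resize(b[150:310,150:370],None,fx=3.6,fy=3.6,interpolation=cv2.INTER_CUBIC))
a=cv2.imread("pics/a_scene.png")
cv2.imwrite("pics/a_crop2.png",cv2.resize(a[140:300,150:350],None,fx=3.7,fy=3.7,interpolation=cv2.INTER_CUBIC))
E
```

```text
(no output)
```

View pics/a_crop.png

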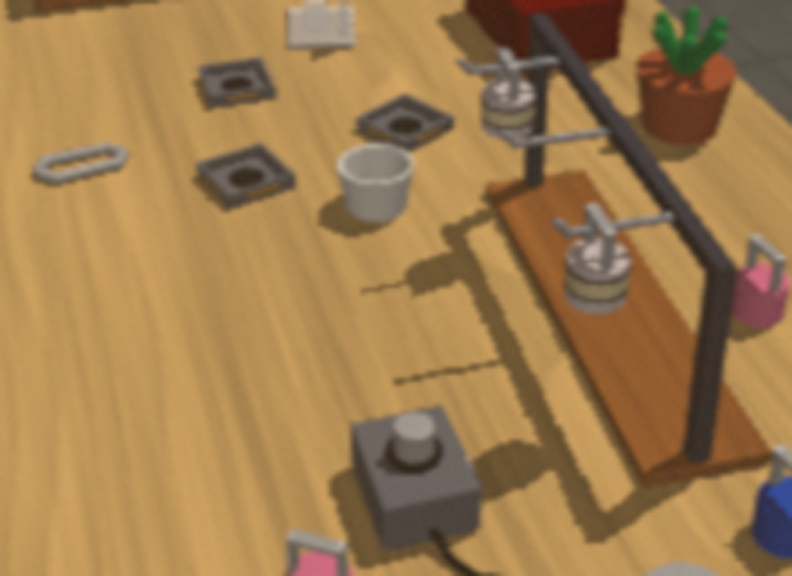

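View pics/a_crop2.png

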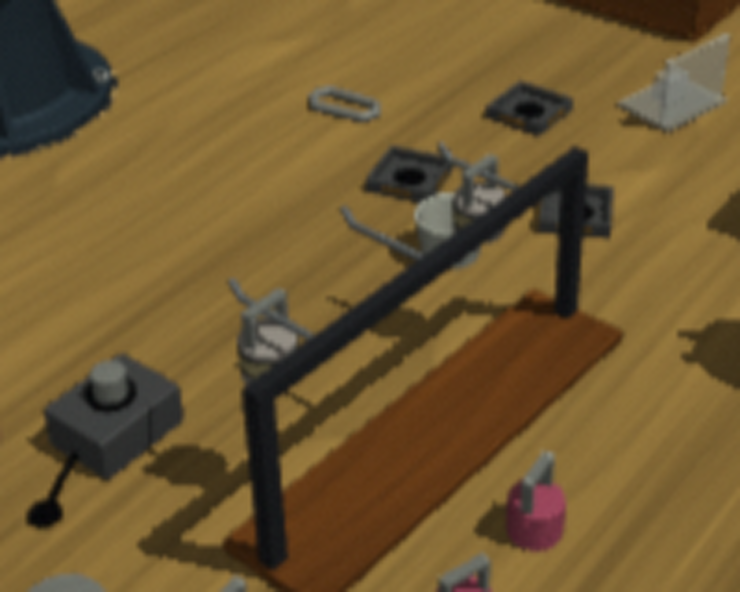

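The enlarged crops show two white lanterns hanging, one on the hook nearest the dock (crop 1 (597,265)) and one on the farthest hook (508,95). The middle hook is empty. The three trays are at crop 1 (237,84), (247,176) and (405,122). Dock cable is at (440,540), so dock +y points to the far side.

```bash
python3 - <<'E'
from h import *
C=cam("side"); D=cam("scene")
f=lambda p:np.array(p)/3.6+150-.36
g=lambda p:np.array(p)/3.7+[150,140]-.36
def P(n,pts,z,c=C,k=f):
    q=np.array([plane(c,k(p),z)[:2] for p in pts]); print(n,q.round(3).tolist(),q.mean(0).round(3))
P("dock",[(352,425),(440,407),(480,488),(382,515)],.038)
P("dock2",[(46,408),(122,355),(181,390),(104,448)],.038,D,g)
P("plung",[(414,424)],.062); P("plung2",[(110,368)],.062,D,g)
for n,p in dict(tA=[(198,68),(263,60),(275,90),(210,100)],tB=[(197,160),(260,147),(295,180),(228,200)],tC=[(357,120),(403,96),(453,120),(405,143)]).items(): P(n,p,.014)
P("holder",[(375,160)],.042); P("carab",[(80,163)],.01)
P("board",[(487,188),(582,172),(770,455),(645,475)],.012)
P("hooktips",[(460,66),(515,140),(557,222)],.17)
P("hooktips2",[(441,148),(344,210),(232,283)],.17,D,g)
P("lantern bail tops",[(507,55),(597,212)],.168);P("lb2",[(481,165),(265,300)],.168,D,g)
P("posts",[(540,15),(715,262)],.167)
P("glass",[(320,30)],.02)
E
```

```text
dock [[0.445, -0.241], [0.504, -0.242], [0.504, -0.319], [0.441, -0.322]] [ 0.473 -0.281]
dock2 [[0.446, -0.312], [0.448, -0.238], [0.512, -0.239], [0.511, -0.315]] [ 0.479 -0.276]
plung [[0.475, -0.277]] [ 0.475 -0.277]
plung2 [[0.474, -0.271]] [ 0.474 -0.271]
tA [[0.44, 0.318], [0.504, 0.315], [0.502, 0.251], [0.44, 0.251]] [0.472 0.284]
tB [[0.41, 0.149], [0.467, 0.154], [0.484, 0.091], [0.424, 0.078]] [0.446 0.118]
tC [[0.561, 0.173], [0.614, 0.203], [0.644, 0.146], [0.591, 0.121]] [0.603 0.161]
holder [[0.546, 0.058]] [0.546 0.058]
carab [[0.313, 0.182]] [0.313 0.182]
board [[0.636, 0.032], [0.722, 0.031], [0.702, -0.324], [0.617, -0.316]] [ 0.67  -0.144]
hooktips [[0.587, -0.034], [0.588, -0.146], [0.578, -0.245]] [ 0.584 -0.142]
hooktips2 [[0.594, -0.024], [0.586, -0.131], [0.579, -0.241]] [ 0.586 -0.132]
lantern bail tops [[0.628, -0.025], [0.607, -0.24]] [ 0.617 -0.132]
lb2 [[0.63, -0.023], [0.607, -0.24]] [ 0.618 -0.132]
posts [[0.678, 0.033], [0.653, -0.309]] [ 0.665 -0.138]
glass [[0.571, 0.35]] [0.571 0.35 ]
```

```bash
R='x'; python3 -m handwheel '[{"tx":0.535,"ty":-0.71,"tz":0.1,"az":-0.948},{"tx":0.535,"ty":-0.71,"tz":0.1,"az":-0.948},{"tx":0.535,"ty":-0.71,"tz":0.1,"az":-0.948},{"tx":0.535,"ty":-0.71,"tz":0.1,"az":-0.948},{"tx":0.535,"ty":-0.71,"tz":0.1,"az":-0.948}]' 1 60
python3 -m handwheel '[{"tx":0.535,"ty":-0.71,"tz":0.1,"az":-0.948},{"tx":0.535,"ty":-0.71,"tz":0.1,"az":-0.948},{"tx":0.535,"ty":-0.71,"tz":0.1,"az":-0.948},{"tx":0.535,"ty":-0.71,"tz":0.1,"az":-0.948},{"tx":0.535,"ty":-0.71,"tz":0.1,"az":-0.948}]'
python3 -m handwheel '[{"tx":0.535,"ty":-0.71,"tz":0.1,"az":-0.948},{"tx":0.535,"ty":-0.71,"tz":0.1,"az":-0.948},{"tx":0.535,"ty":-0.71,"tz":0.1,"az":-0.948},{},{}]'
cat >> h.py <<'E'
def yaw(o=None):
    o=o or get_obs(); y=Ro.from_quat(o["tcp_rot"]).as_matrix()[:,1]; return np.arctan2(y[1],y[0])
def darkrects(im,C,z,size=(.064,.064),xy=None,thr=100):
    "dark grey squares: outline of rim projected on plane z"
    hsv=cv2.cvtColor(im,cv2.COLOR_RGB2HSV); m=((hsv[...,1]<90)&(hsv[...,2]<thr)).astype(np.uint8)*255
    m=cv2.morphologyEx(m,cv2.MORPH_CLOSE,np.ones((9,9)))
    out=[]
    for c in cv2.findContours(m,cv2.RETR_EXTERNAL,cv2.CHAIN_APPROX_NONE)[0]:
        if cv2.contourArea(c)<800: continue
        q=np.array([plane(C,p[0],z)[:2] for p in c],np.float32)*1000
        (c0,s,a)=cv2.minAreaRect(q); out.append((np.round(c0,1),np.round(s,1),round(a,1),cv2.contourArea(q)))
    return out,m
E
python3 - <<'E'
from h import *
im,C=shot("wrist","w1.png"); o=get_obs(); print(yaw(o),o["tcp_pos"],o["ft_force"])
r,m=darkrects(im,C,.012); cv2.imwrite("pics/w1m.png",m)
for x in r: print(x)
E
```

```text
1.2329952686315988 [0.1821542  0.51874523 0.23094743] [-0.52764864 -0.38586831  0.08124639]
(array([373.4, 458.5]), array([701.8, 218.1]), 70.7, 78017.93160580145)
(array([207.2, 764. ]), array([ 76.2, 226.3]), 82.8, 11910.415682255756)validation failed for argument at $[0]...
validation failed for argument at $[0]...
validation failed for argument at $[0]...
```

View pics/w1.png

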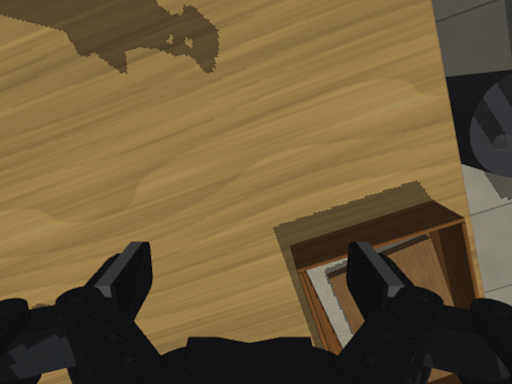

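The arm did not move: rows need all six keys. The wrist picture shows the box at the lower right, with the fingers covering rows below about 240.

```bash
python3 -m handwheel '[{"tx":0.535,"ty":-0.71,"tz":0.1,"ax":0,"ay":0,"az":-0.948},{"tx":0.535,"ty":-0.71,"tz":0.1,"ax":0,"ay":0,"az":-0.948},{"tx":0.535,"ty":-0.71,"tz":0.1,"ax":0,"ay":0,"az":-0.948},{"tx":0.535,"ty":-0.71,"tz":0.1,"ax":0,"ay":0,"az":-0.948},{"tx":0.535,"ty":-0.71,"tz":0.1,"ax":0,"ay":0,"az":-0.948}]' 1 60
python3 -m handwheel '[{"tx":0.535,"ty":-0.71,"tz":0.1,"ax":0,"ay":0,"az":-0.948},{"tx":0.535,"ty":-0.71,"tz":0.1,"ax":0,"ay":0,"az":-0.948},{"tx":0.535,"ty":-0.71,"tz":0.1,"ax":0,"ay":0,"az":-0.948},{"tx":0.535,"ty":-0.71,"tz":0.1,"ax":0,"ay":0,"az":-0.948},{"tx":0.535,"ty":-0.71,"tz":0.1,"ax":0,"ay":0,"az":-0.948}]'
python3 -m handwheel '[{"tx":0.535,"ty":-0.71,"tz":0.1,"ax":0,"ay":0,"az":-0.948},{"tx":0.535,"ty":-0.71,"tz":0.1,"ax":0,"ay":0,"az":-0.948},{"tx":0.535,"ty":-0.71,"tz":0.1,"ax":0,"ay":0,"az":-0.948},{"tx":0,"ty":0,"tz":0,"ax":0,"ay":0,"az":0},{"tx":0,"ty":0,"tz":0,"ax":0,"ay":0,"az":0}]'
python3 - <<'E'
from h import *
im,C=shot("wrist","w2.png"); o=get_obs(); print(yaw(o),o["tcp_pos"],o["tcp_rot"],o["time"])
r,m=darkrects(im,C,.012)
for x in r: print(x)
E
```

```text
time: 0.62
tcp_pos: [0.2898, 0.3755, 0.2514]
tcp_rot: [0.397, 0.918, -0.0, -0.0]
ft_force: [1.4, 1.0, 1.0]
opening: 0.0856
gripper_force: 0.0
time: 1.03
tcp_pos: [0.3969, 0.2333, 0.2716]
tcp_rot: [0.601, 0.799, 0.0, 0.0]
ft_force: [1.3, 1.3, -0.7]
opening: 0.0855
gripper_force: 0.0
time: 1.45
tcp_pos: [0.4611, 0.1485, 0.2832]
tcp_rot: [0.708, 0.706, -0.0, -0.0]
ft_force: [-1.1, 0.7, -0.1]
opening: 0.0854
gripper_force: 0.0
0.00011526165690311177 [0.46036279 0.14943148 0.28304504] [ 7.07066005e-01  7.07147492e-01 -1.85591292e-04 -2.36331347e-04] 1.5
(array([471.5, -81.7]), array([268.8, 803.5]), 89.8, 107036.39666372287)
(array([448.5, 126.5]), array([64.6, 64.6]), 15.3, 3965.6197317299666)
(array([317.4, 190.5]), array([79.8, 33.2]), 6.8, 2041.5039897134993)
(array([605.4, 170. ]), array([65.5, 65.8]), 28.4, 4048.1935641353484)
(array([473.8, 292.4]), array([58.9, 64.2]), 89.9, 3673.9940850399435)
```

View pics/w2.png

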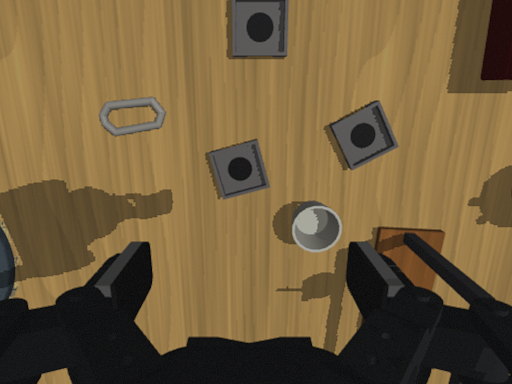

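w2 shows trays B at about (238,168), C (362,134) and A (259,27), the carabiner at (132,117) and the tealight holder at (317,228). Next I'll look at the dock and hooks.

```bash
python3 -m handwheel '[{"tx":0.15,"ty":-1,"tz":0,"ax":0,"ay":0,"az":0},{"tx":0.15,"ty":-1,"tz":0,"ax":0,"ay":0,"az":0},{"tx":0.15,"ty":-1,"tz":0,"ax":0,"ay":0,"az":0},{"tx":0.15,"ty":-1,"tz":0,"ax":0,"ay":0,"az":0},{"tx":0.15,"ty":-1,"tz":0,"ax":0,"ay":0,"az":0}]'
python3 -m handwheel '[{"tx":0.15,"ty":-1,"tz":0,"ax":0,"ay":0,"az":0},{"tx":0.15,"ty":-1,"tz":0,"ax":0,"ay":0,"az":0},{"tx":0.15,"ty":-1,"tz":0,"ax":0,"ay":0,"az":0},{"tx":0.15,"ty":-1,"tz":0,"ax":0,"ay":0,"az":0},{"tx":0.15,"ty":-1,"tz":0,"ax":0,"ay":0,"az":0}]'
python3 -m handwheel '[{"tx":0.15,"ty":-1,"tz":0,"ax":0,"ay":0,"az":0},{"tx":0.15,"ty":-1,"tz":0,"ax":0,"ay":0,"az":0},{"tx":0,"ty":0,"tz":0,"ax":0,"ay":0,"az":0},{"tx":0,"ty":0,"tz":0,"ax":0,"ay":0,"az":0},{"tx":0,"ty":0,"tz":0,"ax":0,"ay":0,"az":0}]'
python3 - <<'E'
from h import *
im,C=shot("wrist","w3.png"); o=get_obs(); print(yaw(o),o["tcp_pos"],o["time"])
np.savez("w3.npz",K=C[0],R=C[1],t=C[2])
r,m=darkrects(im,C,.038)
for x in r: print(x)
cv2.imwrite("pics/w3b.png",cv2.resize(im[:,:,::-1],(800,600),interpolation=cv2.INTER_CUBIC))
E
```

```text
time: 1.92
tcp_pos: [0.4901, -0.0508, 0.2833]
tcp_rot: [0.706, 0.708, 0.0, -0.0]
ft_force: [1.7, 0.7, 0.7]
opening: 0.0853
gripper_force: 0.0
time: 2.33
tcp_pos: [0.5206, -0.2508, 0.2832]
tcp_rot: [0.706, 0.708, 0.0, -0.0]
ft_force: [0.8, 1.0, -0.2]
opening: 0.0853
gripper_force: 0.0
time: 2.75
tcp_pos: [0.5327, -0.3287, 0.2829]
tcp_rot: [0.706, 0.708, 0.0, -0.001]
ft_force: [0.3, 0.2, 0.8]
opening: 0.0852
gripper_force: 0.0
0.002703326783079976 [ 0.53272637 -0.32845072  0.28321827] 2.8
(array([ 543. , -535.6]), array([751.9, 259.6]), 0.1, 90952.97098131338)
(array([ 477.4, -302.2]), array([128.8,  65.1]), 89.6, 5408.358125273371)
(array([ 619.9, -237.5]), array([53.7, 40.5]), 86.8, 1038.98279949883)
(array([ 693.4, -247.9]), array([179.4,  86.8]), 85.6, 5624.3927368707955)
```

View pics/w3b.png

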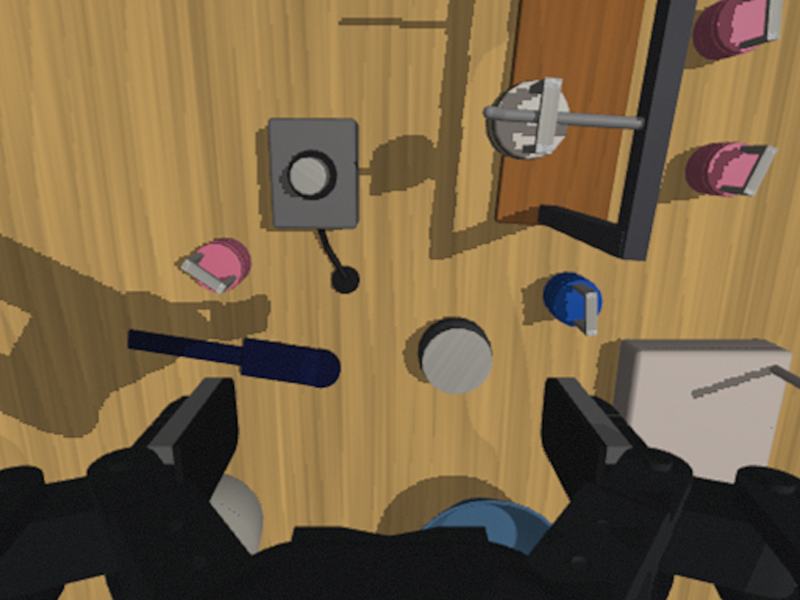

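w3b shows the dock top at about (269–357, 119–229), the plunger at (309,175), the lantern's bail at (547,115) on its rod from (490,113) to (640,123), and the cross bar at the right.

```bash
python3 - <<'E'
from h import *
z=np.load("w3.npz"); C=(z["K"],z["R"],z["t"])
im=cv2.cvtColor(cv2.imread("pics/w3.png"),cv2.COLOR_BGR2GRAY).astype(float)
W=np.array([[plane(C,(u,v),.038)[:2] for u,v in [(172,76),(229,76),(228.5,145.5),(174.7,146.5)]]]);print("dock corners",W.round(4).tolist())
# subpixel edges of dock top: left (per row) and top/bottom (per column)
def fit(pts):
    q=np.array([plane(C,p,.038)[:2] for p in pts]); vx,vy,x,y=cv2.fitLine((q*1000).astype(np.float32),cv2.DIST_HUBER,0,.01,.01).ravel(); return (round(float(x),1),round(float(y),1),round(float(vx),4),round(float(vy),4))
L=[];T=[];B=[];Rr=[]
for v in range(84,140,4):
    g=np.diff(im[v,160:190]);L.append((160.5+np.argmax(-g[:30])if 0 else 160+np.argmax(np.abs(g))+.5,v))
    g=np.diff(im[v,215:240]);Rr.append((215+np.argmax(np.abs(g))+.5,v))
for u in range(180,225,3):
    g=np.diff(im[65:90,u]);T.append((u,65+np.argmax(np.abs(g))+.5))
    g=np.diff(im[135:158,u]);B.append((u,135+np.argmax(np.abs(g))+.5))
for n,x in dict(L=L,R=Rr,T=T,B=B).items(): print(n,fit(x))
s=1/1.5625
P=lambda u,v,zz:plane(C,((u+.5)*s-.5,(v+.5)*s-.5),zz).round(4)
print("plunger",P(309,175,.062)); print("bail",P(547,80,.173),P(549,150,.173),P(547,115,.168))
print("rod",P(500,115,.160),P(636,123,.160)); print("bar post end",P(634,259,.167))
print("shoehorn tip",P(340,370,.006),"tin",P(457,362,.03),"pink",P(220,262,.03))
E
```

```text
dock corners [[[0.4468, -0.2381], [0.5106, -0.238], [0.5089, -0.3159], [0.4451, -0.3172]]]
L (436.3, -273.3, 0.0174, 0.9998)
R (510.0, -270.8, 0.0132, -0.9999)
T (474.0, -236.5, 1.0, 0.0017)
B (476.2, -317.8, 0.9995, 0.0326)
plunger [ 0.4775 -0.2762  0.062 ]
bail [ 0.6052 -0.2293  0.173 ] [ 0.6088 -0.2601  0.173 ] [ 0.608  -0.2441  0.168 ]
rod [ 0.5873 -0.2436  0.16  ] [ 0.6544 -0.2472  0.16  ]
bar post end [ 0.6589 -0.3138  0.167 ]
shoehorn tip [ 0.4896 -0.4466  0.006 ] tin [ 0.5897 -0.4287  0.03  ] pink [ 0.3998 -0.3442  0.03  ]
```

```bash
python3 -m handwheel '[{"tx":-0.176,"ty":0.948,"tz":0,"ax":0,"ay":0,"az":0.22},{"tx":-0.176,"ty":0.948,"tz":0,"ax":0,"ay":0,"az":0.22},{"tx":-0.176,"ty":0.948,"tz":0,"ax":0,"ay":0,"az":0.22},{"tx":-0.176,"ty":0.948,"tz":0,"ax":0,"ay":0,"az":0.22},{"tx":-0.176,"ty":0.948,"tz":0,"ax":0,"ay":0,"az":0.22}]' >/dev/null
python3 -m handwheel '[{"tx":-0.176,"ty":0.948,"tz":0,"ax":0,"ay":0,"az":0.22},{"tx":-0.176,"ty":0.948,"tz":0,"ax":0,"ay":0,"az":0.22},{"tx":-0.176,"ty":0.948,"tz":0,"ax":0,"ay":0,"az":0.22},{"tx":-0.176,"ty":0.948,"tz":0,"ax":0,"ay":0,"az":0.22},{"tx":-0.176,"ty":0.948,"tz":0,"ax":0,"ay":0,"az":0.22}]' >/dev/null
python3 -m handwheel '[{"tx":-0.176,"ty":0.948,"tz":0,"ax":0,"ay":0,"az":0.22},{"tx":-0.176,"ty":0.948,"tz":0,"ax":0,"ay":0,"az":0.22},{"tx":0,"ty":0,"tz":-0.9,"ax":0,"ay":0,"az":0},{"tx":0,"ty":0,"tz":-0.9,"ax":0,"ay":0,"az":0},{"tx":0,"ty":0,"tz":0,"ax":0,"ay":0,"az":0}]'
python3 -m handwheel '[{"tx":0,"ty":0,"tz":-1,"ax":0,"ay":0,"az":0},{"tx":0,"ty":0,"tz":-1,"ax":0,"ay":0,"az":0},{"tx":0,"ty":0,"tz":-1,"ax":0,"ay":0,"az":0},{"tx":0,"ty":0,"tz":-0.5,"ax":0,"ay":0,"az":0},{"tx":0,"ty":0,"tz":0,"ax":0,"ay":0,"az":0}]'
cat > st.py <<'E'
from h import *
o=get_obs(); print(o["time"],o["tcp_pos"].round(4),round(yaw(o),4),o["ft_force"].round(1),round(o["opening"],4),o["gripper_force"])
E
python3 st.py; python3 - <<'E'
from h import *
im,C=shot("wrist","w4.png")
r,m=darkrects(im,C,.012)
for x in r: print(x)
E
```

```text
time: 4.05
tcp_pos: [0.4439, 0.126, 0.2067]
tcp_rot: [0.606, 0.795, -0.003, -0.003]
ft_force: [-1.9, -0.6, -0.2]
opening: 0.0854
gripper_force: 0.0
time: 4.47
tcp_pos: [0.4461, 0.1248, 0.0694]
tcp_rot: [0.607, 0.794, -0.002, -0.002]
ft_force: [-0.8, 0.9, -0.1]
opening: 0.0854
gripper_force: 0.0
4.4667 [0.4461 0.1248 0.0694] 0.2653 [-0.8  0.9 -0.1] 0.0854 0.0
(array([471.2,  45.3]), array([388. , 116.6]), 15.5, 24797.061050170058)
(array([448.7, 126.8]), array([64.5, 66. ]), 15.3, 4136.895774078323)
(array([589.1, 161.8]), array([39.5, 69.1]), 27.3, 2608.365024775965)
```

View pics/w4.png

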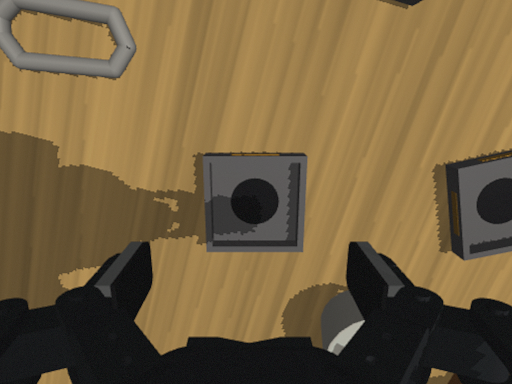

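w4 confirms tray B square in the tool frame at about (255,202), centred between the fingers. Descend and grip.

```bash
python3 -m handwheel '[{"tx":0.06,"ty":0.05,"tz":-0.8,"ax":0,"ay":0,"az":0},{"tx":0,"ty":0,"tz":-0.5,"ax":0,"ay":0,"az":0},{"tx":0,"ty":0,"tz":-0.25,"ax":0,"ay":0,"az":0},{"tx":0,"ty":0,"tz":-0.1,"ax":0,"ay":0,"az":0},{"tx":0,"ty":0,"tz":0,"ax":0,"ay":0,"az":0}]'
python3 -m handwheel '[{"tx":0,"ty":0,"tz":0,"ax":0,"ay":0,"az":0},{"tx":0,"ty":0,"tz":0,"ax":0,"ay":0,"az":0},{"tx":0,"ty":0,"tz":0,"ax":0,"ay":0,"az":0},{"tx":0,"ty":0,"tz":0,"ax":0,"ay":0,"az":0},{"tx":0,"ty":0,"tz":0,"ax":0,"ay":0,"az":0}]' -0.2 60
```

```text
time: 4.93
tcp_pos: [0.4511, 0.127, 0.0064]
tcp_rot: [0.608, 0.794, 0.0, 0.0]
ft_force: [0.3, -0.4, 0.7]
opening: 0.0855
gripper_force: 0.0
time: 5.35
tcp_pos: [0.4504, 0.1268, 0.007]
tcp_rot: [0.608, 0.794, 0.0, 0.0]
ft_force: [-7.0, -1.7, 16.0]
opening: 0.0611
gripper_force: 61.1
```

```bash
python3 -m handwheel '[{"tx":0,"ty":0,"tz":0.2,"ax":0,"ay":0,"az":0},{"tx":0,"ty":0,"tz":0.3,"ax":0,"ay":0,"az":0},{"tx":0,"ty":0,"tz":0.3,"ax":0,"ay":0,"az":0},{"tx":0,"ty":0,"tz":0.2,"ax":0,"ay":0,"az":0},{"tx":0,"ty":0,"tz":0,"ax":0,"ay":0,"az":0}]'
python3 - <<'E'
from h import *
im,C=shot("wrist","w5.png")
for z in (.012,.052):
  r,m=darkrects(im,C,z)
  for x in r: print(z,x)
E
```

```text
time: 5.77
tcp_pos: [0.4515, 0.127, 0.0473]
tcp_rot: [0.608, 0.794, 0.001, 0.001]
ft_force: [1.0, -0.0, -1.8]
opening: 0.0602
gripper_force: 65.0
0.012 (array([591.1, 166.2]), array([13.1, 30.8]), 27.4, 296.20324782747775)
0.012 (array([469. ,  83.3]), array([345.5, 144.3]), 14.9, 29693.406132107186)
0.012 (array([585., 160.]), array([30.7, 68.7]), 28.2, 787.8009032909758)
0.052 (array([555.7, 171.8]), array([10.1, 23.9]), 27.4, 177.8966051992029)
0.052 (array([461. , 107.6]), array([267.8, 111.8]), 14.9, 17833.54779149682)
0.052 (array([550.9, 167.1]), array([23.8, 53.2]), 28.2, 473.1449152599089)
```

View pics/w5.png

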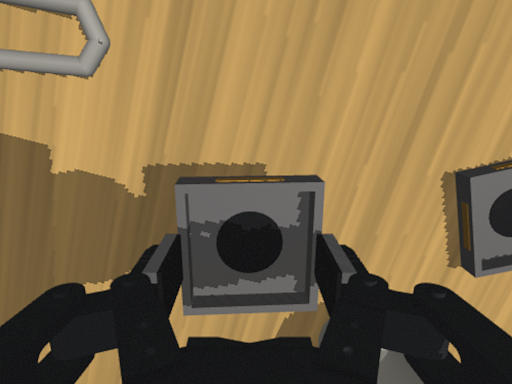

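w5: tray B is held level and square between the fingers. Carrying it to the dock.

```bash
python3 -m handwheel '[{"tx":0,"ty":0,"tz":0.8,"ax":0,"ay":0,"az":0},{"tx":0.07,"ty":-0.5,"tz":0.5,"ax":0,"ay":0,"az":-0.3},{"tx":0.074,"ty":-0.88,"tz":0,"ax":0,"ay":0,"az":-0.3},{"tx":0.074,"ty":-0.88,"tz":0,"ax":0,"ay":0,"az":-0.3},{"tx":0.074,"ty":-0.88,"tz":0,"ax":0,"ay":0,"az":-0.3}]'>/dev/null
python3 -m handwheel '[{"tx":0.074,"ty":-0.88,"tz":0,"ax":0,"ay":0,"az":-0.3},{"tx":0.074,"ty":-0.88,"tz":0,"ax":0,"ay":0,"az":-0.3},{"tx":0.074,"ty":-0.88,"tz":0,"ax":0,"ay":0,"az":-0.3},{"tx":0.074,"ty":-0.88,"tz":0,"ax":0,"ay":0,"az":-0.3},{"tx":0.074,"ty":-0.88,"tz":0,"ax":0,"ay":0,"az":-0.3}]'
python3 -m handwheel '[{"tx":0,"ty":-0.25,"tz":-0.5,"ax":0,"ay":0,"az":0},{"tx":0,"ty":0,"tz":-0.8,"ax":0,"ay":0,"az":0},{"tx":0,"ty":0,"tz":-0.6,"ax":0,"ay":0,"az":0},{"tx":0,"ty":0,"tz":0,"ax":0,"ay":0,"az":0},{"tx":0,"ty":0,"tz":0,"ax":0,"ay":0,"az":0}]'; python3 st.py
```

```text
time: 6.65
tcp_pos: [0.4764, -0.1766, 0.0968]
tcp_rot: [0.71, 0.705, -0.0, -0.0]
ft_force: [0.6, 0.2, -1.8]
opening: 0.0602
gripper_force: 66.5
time: 7.07
tcp_pos: [0.4761, -0.1845, 0.0205]
tcp_rot: [0.709, 0.705, -0.0, -0.001]
ft_force: [0.7, 0.6, -2.7]
opening: 0.0604
gripper_force: 66.6
7.0667 [ 0.4761 -0.1845  0.0205] -0.0054 [ 0.7  0.6 -2.7] 0.0604 66.63777250098065
```

```bash
python3 -m handwheel '[{"tx":0.04,"ty":0,"tz":-0.2,"ax":0,"ay":0,"az":0},{"tx":0,"ty":-0.2,"tz":-0.08,"ax":0,"ay":0,"az":0},{"tx":0,"ty":-0.15,"tz":0,"ax":0,"ay":0,"az":0},{"tx":0,"ty":0,"tz":0,"ax":0,"ay":0,"az":0}]'
python3 -m handwheel '[{"tx":0,"ty":-0.1,"tz":0,"ax":0,"ay":0,"az":0},{"tx":0,"ty":0,"tz":0,"ax":0,"ay":0,"az":0}]'
python3 -m handwheel '[{"tx":0,"ty":-0.05,"tz":0,"ax":0,"ay":0,"az":0},{"tx":0,"ty":0,"tz":0,"ax":0,"ay":0,"az":0}]'
```

```text
time: 7.4
tcp_pos: [0.479, -0.2002, 0.0108]
tcp_rot: [0.709, 0.705, 0.0, 0.001]
ft_force: [-0.3, -0.2, -1.6]
opening: 0.0602
gripper_force: 66.7
time: 7.57
tcp_pos: [0.4787, -0.2036, 0.0106]
tcp_rot: [0.709, 0.705, 0.0, 0.001]
ft_force: [-0.9, 0.4, -3.0]
opening: 0.0601
gripper_force: 66.7
time: 7.73
tcp_pos: [0.4785, -0.2047, 0.0103]
tcp_rot: [0.709, 0.705, 0.0, -0.0]
ft_force: [-0.1, 2.5, -1.6]
opening: 0.0603
gripper_force: 66.7
```

```bash
python3 -m handwheel '[{"tx":0,"ty":-0.05,"tz":-0.07,"ax":0,"ay":0,"az":0},{"tx":0,"ty":0,"tz":0,"ax":0,"ay":0,"az":0}]'
python3 -m handwheel '[{"tx":0,"ty":-0.05,"tz":0,"ax":0,"ay":0,"az":0},{"tx":0,"ty":0,"tz":0,"ax":0,"ay":0,"az":0}]'; python3 st.py
```

```text
time: 7.9
tcp_pos: [0.4782, -0.205, 0.0075]
tcp_rot: [0.71, 0.705, 0.001, -0.002]
ft_force: [1.2, 17.5, 7.0]
opening: 0.0603
gripper_force: 71.8
time: 8.07
tcp_pos: [0.4782, -0.2052, 0.0075]
tcp_rot: [0.71, 0.704, 0.001, -0.003]
ft_force: [5.1, 32.0, 10.4]
opening: 0.0601
gripper_force: 72.0
8.0667 [ 0.4782 -0.2052  0.0075] -0.0076 [ 5.1 32.  10.4] 0.0601 72.02692483202554
```

```bash
python3 -m handwheel '[{"tx":0,"ty":0.03,"tz":0,"ax":0,"ay":0,"az":0},{"tx":0,"ty":0,"tz":0,"ax":0,"ay":0,"az":0},{"tx":0,"ty":0,"tz":0,"ax":0,"ay":0,"az":0},{"tx":0,"ty":0,"tz":0,"ax":0,"ay":0,"az":0},{"tx":0,"ty":0,"tz":0,"ax":0,"ay":0,"az":0}]' 1
python3 -m handwheel '[{"tx":0,"ty":0,"tz":0.3,"ax":0,"ay":0,"az":0},{"tx":0,"ty":-0.3,"tz":0.9,"ax":0,"ay":0,"az":0},{"tx":0,"ty":-0.3,"tz":0.9,"ax":0,"ay":0,"az":0},{"tx":0,"ty":-0.4,"tz":0.9,"ax":0,"ay":0,"az":0},{"tx":0,"ty":-0.4,"tz":0.9,"ax":0,"ay":0,"az":0}]'
python3 -m handwheel '[{"tx":0,"ty":-0.4,"tz":0.9,"ax":0,"ay":0,"az":0},{"tx":0,"ty":-0.2,"tz":0.4,"ax":0,"ay":0,"az":0},{"tx":0,"ty":0,"tz":0,"ax":0,"ay":0,"az":0},{"tx":0,"ty":0,"tz":0,"ax":0,"ay":0,"az":0}]'>/dev/null
python3 st.py; cat > w.py <<'E'
from h import *
import sys,pickle
im,C=shot("wrist",sys.argv[1]); pickle.dump(C,open(sys.argv[1]+".C","wb"))
E
python3 w.py w6.png
```

```text
time: 8.48
tcp_pos: [0.4785, -0.208, 0.0074]
tcp_rot: [0.709, 0.705, -0.0, 0.0]
ft_force: [0.5, 1.0, -0.5]
opening: 0.0855
gripper_force: 0.0
time: 8.9
tcp_pos: [0.4781, -0.2642, 0.1661]
tcp_rot: [0.709, 0.705, 0.0, 0.0]
ft_force: [0.9, 0.1, 0.1]
opening: 0.0855
gripper_force: 0.0
9.2333 [ 0.4783 -0.288   0.2164] -0.0063 [-0.3 -0.9 -1. ] 0.0855 0.0
```

View pics/w6.png

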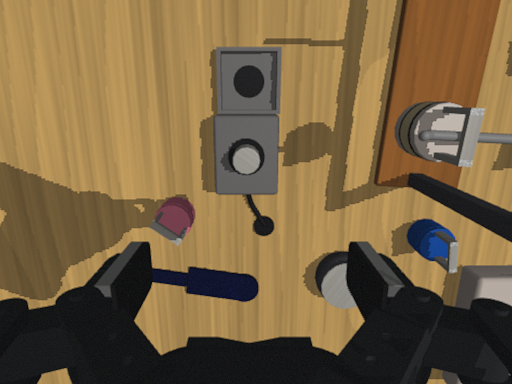

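w6: tray B sits against the dock, with the tray at about (217–281, 47–113) and the dock top at (214–279, 114–193).

```bash
python3 - <<'E'
from h import *
import pickle
C=pickle.load(open("w6.png.C","rb")); im=cv2.imread("pics/w6.png")
sat=im.max(2).astype(float)-im.min(2)   # wood saturated, grey not
def edge(rows,a,b,horiz,z,sgn):
    P=[]
    for v in rows:
        l=sat[v,a:b] if horiz else sat[a:b,v]
        g=np.diff(l)*sgn; k=int(np.argmax(g)); k=min(max(k,1),len(g)-2)
        d=g[k-1]-2*g[k]+g[k+1]; s=k+.5+(.5*(g[k-1]-g[k+1])/d if d else 0)
        p=(a+s,v) if horiz else (v,a+s); P.append(plane(C,p,z)[:2]*1000)
    vx,vy,x,y=cv2.fitLine(np.float32(P),cv2.DIST_HUBER,0,.01,.01).ravel(); return [round(float(k),3) for k in (x,y,vx,vy)]
print("dock L",edge(range(120,188,2),205,225,True,.038,-1)); print("dock R",edge(range(120,188,2),268,290,True,.038,1))
print("dock B",edge(range(222,272,2),185,203,False,.038,1))
print("tray L",edge(range(54,108,2),207,227,True,.014,-1)); print("tray R",edge(range(54,108,2),270,292,True,.014,1))
print("tray T",edge(range(224,275,2),38,56,False,.014,-1))
for p,z in [((245.5,159),.062),((214.5,114.5),.038),((278.5,193),.038),((278.5,114),.038),((215.5,194),.038)]: print(p,plane(C,p,z).round(4))
E
```

```text
dock L [444.629, -273.74, 0.008, 1.0]
dock R [507.949, -271.057, 0.006, 1.0]
dock B [476.19, -315.703, 1.0, -0.006]
tray L [447.172, -201.981, 0.008, 1.0]
tray R [511.173, -199.777, 0.009, 1.0]
tray T [475.786, -172.982, 1.0, -0.007]
(245.5, 159) [ 0.4761 -0.2753  0.062 ]
(214.5, 114.5) [ 0.4466 -0.2364  0.038 ]
(278.5, 193) [ 0.5092 -0.315   0.038 ]
(278.5, 114) [ 0.5078 -0.2363  0.038 ]
(215.5, 194) [ 0.4448 -0.3156  0.038 ]
```

```bash
python3 -m handwheel '[{"tx":0,"ty":1,"tz":0,"ax":0,"ay":0,"az":0},{"tx":0,"ty":1,"tz":0,"ax":0,"ay":0,"az":0},{"tx":0,"ty":1,"tz":0,"ax":0,"ay":0,"az":0},{"tx":0,"ty":1,"tz":0,"ax":0,"ay":0,"az":0},{"tx":0,"ty":1,"tz":0,"ax":0,"ay":0,"az":0}]'>/dev/null
python3 -m handwheel '[{"tx":0,"ty":1,"tz":0,"ax":0,"ay":0,"az":0},{"tx":0,"ty":1,"tz":0,"ax":0,"ay":0,"az":0},{"tx":0,"ty":1,"tz":0,"ax":0,"ay":0,"az":0},{"tx":0,"ty":1,"tz":0,"ax":0,"ay":0,"az":0},{"tx":0,"ty":1,"tz":0,"ax":0,"ay":0,"az":0}]'>/dev/null
python3 -m handwheel '[{"tx":0,"ty":1,"tz":0,"ax":0,"ay":0,"az":0},{"tx":0,"ty":1,"tz":0,"ax":0,"ay":0,"az":0},{"tx":0,"ty":1,"tz":0,"ax":0,"ay":0,"az":0},{"tx":0,"ty":0,"tz":0,"ax":0,"ay":0,"az":0},{"tx":0,"ty":0,"tz":0,"ax":0,"ay":0,"az":0}]'
python3 - <<'E'
from h import *
im,C=shot("wrist","w7.png")
r,m=darkrects(im,C,.012)
for x in r: print(x)
E
python3 st.py
```

```text
time: 10.53
tcp_pos: [0.477, 0.2339, 0.2138]
tcp_rot: [0.708, 0.707, -0.001, -0.001]
ft_force: [-0.0, -0.9, 0.4]
opening: 0.0854
gripper_force: 0.0
(array([484.2,  77.4]), array([669.2, 272.5]), 0.0, 77556.91314478988)
(array([318.1, 196.8]), array([81.8, 41.3]), 9.4, 2661.181502280291)
(array([473.7, 295.3]), array([63.9, 64.2]), 89.9, 3961.9431740627624)
10.5833 [0.4773 0.2326 0.214 ] -0.0034 [-1.  -0.5 -0.2] 0.0856 0.0
```

```bash
python3 -m handwheel '[{"tx":-0.09,"ty":0.78,"tz":-0.4,"ax":0,"ay":0,"az":0},{"tx":0,"ty":0.78,"tz":-0.4,"ax":0,"ay":0,"az":0},{"tx":0,"ty":0,"tz":-0.98,"ax":0,"ay":0,"az":0},{"tx":0,"ty":0,"tz":-0.98,"ax":0,"ay":0,"az":0},{"tx":0,"ty":0,"tz":-0.98,"ax":0,"ay":0,"az":0}]'
python3 -m handwheel '[{"tx":0,"ty":0,"tz":-0.8,"ax":0,"ay":0,"az":0},{"tx":0,"ty":0,"tz":-0.4,"ax":0,"ay":0,"az":0},{"tx":0,"ty":0,"tz":-0.2,"ax":0,"ay":0,"az":0},{"tx":0,"ty":0,"tz":0,"ax":0,"ay":0,"az":0},{"tx":0,"ty":0,"tz":0,"ax":0,"ay":0,"az":0}]'; python3 st.py
```

```text
time: 11.0
tcp_pos: [0.4745, 0.2936, 0.064]
tcp_rot: [0.709, 0.705, -0.0, 0.0]
ft_force: [0.8, 0.2, -0.1]
opening: 0.0855
gripper_force: 0.0
time: 11.42
tcp_pos: [0.4752, 0.2942, 0.0103]
tcp_rot: [0.709, 0.705, 0.0, 0.0]
ft_force: [0.4, 0.1, 0.9]
opening: 0.0856
gripper_force: 0.0
11.4167 [0.4752 0.2942 0.0103] -0.0063 [0.4 0.1 0.9] 0.0856 0.0
```

```bash
python3 -m handwheel '[{"tx":0,"ty":0.02,"tz":-0.04,"ax":0,"ay":0,"az":0},{"tx":0,"ty":0,"tz":0,"ax":0,"ay":0,"az":0},{"tx":0,"ty":0,"tz":0,"ax":0,"ay":0,"az":0},{"tx":0,"ty":0,"tz":0,"ax":0,"ay":0,"az":0},{"tx":0,"ty":0,"tz":0,"ax":0,"ay":0,"az":0}]' -0.2 60
python3 -m handwheel '[{"tx":0,"ty":0,"tz":0.3,"ax":0,"ay":0,"az":0},{"tx":0,"ty":0,"tz":0.9,"ax":0,"ay":0,"az":0},{"tx":0,"ty":0,"tz":0.9,"ax":0,"ay":0,"az":0},{"tx":0,"ty":-0.5,"tz":0.3,"ax":0,"ay":0,"az":0},{"tx":0,"ty":-0.98,"tz":0,"ax":0,"ay":0,"az":0}]'
python3 -m handwheel '[{"tx":0,"ty":-0.98,"tz":0,"ax":0,"ay":0,"az":0},{"tx":0,"ty":-0.98,"tz":0,"ax":0,"ay":0,"az":0},{"tx":0,"ty":-0.98,"tz":0,"ax":0,"ay":0,"az":0},{"tx":0,"ty":-0.98,"tz":0,"ax":0,"ay":0,"az":0},{"tx":0,"ty":-0.98,"tz":0,"ax":0,"ay":0,"az":0}]' >/dev/null
python3 -m handwheel '[{"tx":0,"ty":-0.98,"tz":0,"ax":0,"ay":0,"az":0},{"tx":0,"ty":-0.98,"tz":0,"ax":0,"ay":0,"az":0},{"tx":0,"ty":-0.98,"tz":0,"ax":0,"ay":0,"az":0},{"tx":0,"ty":-0.65,"tz":0,"ax":0,"ay":0,"az":0},{"tx":0,"ty":0,"tz":0,"ax":0,"ay":0,"az":0}]'
python3 st.py
```

```text
time: 11.83
tcp_pos: [0.4807, 0.2976, 0.0127]
tcp_rot: [0.709, 0.705, 0.007, 0.003]
ft_force: [11.0, -2.4, 22.0]
opening: 0.0343
gripper_force: 10.8
time: 12.25
tcp_pos: [0.4766, 0.2388, 0.1084]
tcp_rot: [0.708, 0.706, 0.004, 0.001]
ft_force: [1.2, 0.1, -0.9]
opening: 0.0338
gripper_force: 0.0
time: 13.08
tcp_pos: [0.475, -0.1071, 0.105]
tcp_rot: [0.71, 0.704, 0.0, 0.001]
ft_force: [-0.1, 0.8, -1.0]
opening: 0.0341
gripper_force: 0.0
13.0833 [ 0.475  -0.1071  0.105 ] -0.009 [-0.1  0.8 -1. ] 0.0341 0.0
```

The grip slipped off because it was too high. Going back to look again and grip lower.

```bash
python3 -m handwheel '[{"tx":0,"ty":0.7,"tz":0.7,"ax":0,"ay":0,"az":0},{"tx":0,"ty":0.7,"tz":0.7,"ax":0,"ay":0,"az":0},{"tx":0,"ty":0.7,"tz":0.7,"ax":0,"ay":0,"az":0},{"tx":0,"ty":0.95,"tz":0.2,"ax":0,"ay":0,"az":0},{"tx":0,"ty":1,"tz":0,"ax":0,"ay":0,"az":0}]' 1 >/dev/null
python3 -m handwheel '[{"tx":0,"ty":1,"tz":0,"ax":0,"ay":0,"az":0},{"tx":0,"ty":1,"tz":0,"ax":0,"ay":0,"az":0},{"tx":0,"ty":1,"tz":0,"ax":0,"ay":0,"az":0},{"tx":0,"ty":0.8,"tz":0.2,"ax":0,"ay":0,"az":0},{"tx":0,"ty":0,"tz":0,"ax":0,"ay":0,"az":0}]'
python3 - <<'E'
from h import *
im,C=shot("wrist","w8.png")
r,m=darkrects(im,C,.012)
for x in r: print(x)
E
python3 st.py
```

```text
time: 13.92
tcp_pos: [0.4742, 0.2159, 0.2057]
tcp_rot: [0.707, 0.707, 0.001, 0.0]
ft_force: [0.4, 0.6, 0.4]
opening: 0.085
gripper_force: 0.0
(array([552.5,  48.3]), array([56.7, 81.4]), 44.8, 2106.1666524878237)
(array([484.4,  73.4]), array([280.9, 652.1]), 89.8, 71074.95299305944)
(array([320.3, 195.6]), array([76.6, 41.4]), 6.6, 2302.766382221831)
(array([470.6, 295.8]), array([64.2, 63.8]), 0.9, 3967.2601539385505)
13.9667 [0.4742 0.2136 0.2051] -0.0012 [-0.6 -0.2 -0.2] 0.0854 0.0
```

```bash
python3 -m handwheel '[{"tx":-0.09,"ty":0.68,"tz":-0.5,"ax":0,"ay":0,"az":0.17},{"tx":0,"ty":0.68,"tz":-0.5,"ax":0,"ay":0,"az":0},{"tx":0,"ty":0.68,"tz":-0.5,"ax":0,"ay":0,"az":0},{"tx":0,"ty":0,"tz":-0.9,"ax":0,"ay":0,"az":0},{"tx":0,"ty":0,"tz":-0.9,"ax":0,"ay":0,"az":0}]'
python3 -m handwheel '[{"tx":0,"ty":0,"tz":-0.8,"ax":0,"ay":0,"az":0},{"tx":0,"ty":0,"tz":-0.6,"ax":0,"ay":0,"az":0},{"tx":0,"ty":0,"tz":-0.25,"ax":0,"ay":0,"az":0},{"tx":0,"ty":0,"tz":0,"ax":0,"ay":0,"az":0},{"tx":0,"ty":0,"tz":0,"ax":0,"ay":0,"az":0}]'; python3 st.py
```

```text
time: 14.38
tcp_pos: [0.4712, 0.2931, 0.0718]
tcp_rot: [0.703, 0.712, 0.001, 0.0]
ft_force: [0.5, -0.2, -0.4]
opening: 0.0854
gripper_force: 0.0
time: 14.8
tcp_pos: [0.4716, 0.2922, 0.007]
tcp_rot: [0.703, 0.711, 0.0, 0.0]
ft_force: [0.2, 0.7, -1.0]
opening: 0.0855
gripper_force: 0.0
14.8 [0.4716 0.2922 0.007 ] 0.0112 [ 0.2  0.7 -1. ] 0.0855 0.0
```

```bash
python3 -m handwheel '[{"tx":-0.02,"ty":0.08,"tz":-0.1,"ax":0,"ay":0,"az":0},{"tx":0,"ty":0,"tz":0,"ax":0,"ay":0,"az":0}]'
python3 -m handwheel '[{"tx":0,"ty":0,"tz":0,"ax":0,"ay":0,"az":0},{"tx":0,"ty":0,"tz":0,"ax":0,"ay":0,"az":0},{"tx":0,"ty":0,"tz":0,"ax":0,"ay":0,"az":0},{"tx":0,"ty":0,"tz":0,"ax":0,"ay":0,"az":0},{"tx":0,"ty":0,"tz":0,"ax":0,"ay":0,"az":0}]' 0.2 40
```

```text
time: 14.97
tcp_pos: [0.471, 0.2962, 0.0032]
tcp_rot: [0.703, 0.711, 0.001, 0.0]
ft_force: [-0.1, 1.1, -0.9]
opening: 0.0855
gripper_force: 0.0
time: 15.38
tcp_pos: [0.4708, 0.2958, 0.0032]
tcp_rot: [0.703, 0.711, 0.001, 0.0]
ft_force: [-1.9, -0.8, 8.5]
opening: 0.0627
gripper_force: 42.0
```

```bash
python3 -m handwheel '[{"tx":0,"ty":0,"tz":0.3,"ax":0,"ay":0,"az":0},{"tx":0,"ty":0,"tz":0.9,"ax":0,"ay":0,"az":0},{"tx":0,"ty":0,"tz":0.9,"ax":0,"ay":0,"az":0},{"tx":0,"ty":-0.5,"tz":0.3,"ax":0,"ay":0,"az":0},{"tx":0.015,"ty":-0.98,"tz":0,"ax":0,"ay":0,"az":-0.02}]'
python3 -m handwheel '[{"tx":0.015,"ty":-0.98,"tz":0,"ax":0,"ay":0,"az":-0.02},{"tx":0.015,"ty":-0.98,"tz":0,"ax":0,"ay":0,"az":-0.02},{"tx":0.015,"ty":-0.98,"tz":0,"ax":0,"ay":0,"az":-0.02},{"tx":0.015,"ty":-0.98,"tz":0,"ax":0,"ay":0,"az":-0.02},{"tx":0.015,"ty":-0.98,"tz":0,"ax":0,"ay":0,"az":-0.02}]' >/dev/null
python3 -m handwheel '[{"tx":0.015,"ty":-0.98,"tz":0,"ax":0,"ay":0,"az":-0.02},{"tx":0.015,"ty":-0.98,"tz":0,"ax":0,"ay":0,"az":-0.02},{"tx":0.015,"ty":-0.98,"tz":0,"ax":0,"ay":0,"az":-0.02},{"tx":0.015,"ty":-0.9,"tz":0,"ax":0,"ay":0,"az":0},{"tx":0,"ty":0,"tz":0,"ax":0,"ay":0,"az":0}]'
python3 st.py
```

```text
time: 15.8
tcp_pos: [0.473, 0.2388, 0.1025]
tcp_rot: [0.703, 0.712, 0.004, 0.001]
ft_force: [1.5, -1.1, -1.7]
opening: 0.0623
gripper_force: 45.3
time: 16.63
tcp_pos: [0.4769, -0.1184, 0.0992]
tcp_rot: [0.711, 0.703, 0.0, 0.001]
ft_force: [0.8, 0.3, -1.4]
opening: 0.0622
gripper_force: 45.3
16.6333 [ 0.4769 -0.1184  0.0992] -0.0104 [ 0.8  0.3 -1.4] 0.0622 45.315755009651184
```

```bash
python3 -m handwheel '[{"tx":0,"ty":-0.1,"tz":-0.8,"ax":0,"ay":0,"az":0},{"tx":0,"ty":-0.1,"tz":-0.8,"ax":0,"ay":0,"az":0},{"tx":0,"ty":0,"tz":-0.6,"ax":0,"ay":0,"az":0},{"tx":0,"ty":0,"tz":-0.08,"ax":0,"ay":0,"az":0},{"tx":0,"ty":0,"tz":0,"ax":0,"ay":0,"az":0}]'
python3 -m handwheel '[{"tx":0,"ty":-0.15,"tz":-0.05,"ax":0,"ay":0,"az":0},{"tx":0,"ty":0,"tz":0,"ax":0,"ay":0,"az":0}]'
python3 -m handwheel '[{"tx":0,"ty":-0.12,"tz":0,"ax":0,"ay":0,"az":0},{"tx":0,"ty":0,"tz":0,"ax":0,"ay":0,"az":0}]'
```

```text
time: 17.05
tcp_pos: [0.4759, -0.1209, 0.0067]
tcp_rot: [0.709, 0.705, -0.0, -0.001]
ft_force: [-0.1, 0.3, -0.8]
opening: 0.0626
gripper_force: 45.3
time: 17.22
tcp_pos: [0.4775, -0.1281, 0.0064]
tcp_rot: [0.709, 0.705, 0.001, 0.001]
ft_force: [1.2, -0.0, -1.0]
opening: 0.0627
gripper_force: 45.3
time: 17.38
tcp_pos: [0.4771, -0.1329, 0.006]
tcp_rot: [0.709, 0.705, 0.0, 0.001]
ft_force: [0.3, -1.0, -1.5]
opening: 0.0624
gripper_force: 45.3
```

```bash
python3 -m handwheel '[{"tx":0,"ty":-0.1,"tz":-0.03,"ax":0,"ay":0,"az":0},{"tx":0,"ty":-0.05,"tz":0,"ax":0,"ay":0,"az":0},{"tx":0,"ty":0,"tz":0,"ax":0,"ay":0,"az":0}]'
python3 -m handwheel '[{"tx":0,"ty":-0.05,"tz":0,"ax":0,"ay":0,"az":0},{"tx":0,"ty":0,"tz":0,"ax":0,"ay":0,"az":0}]'
python3 -m handwheel '[{"tx":0,"ty":-0.05,"tz":0,"ax":0,"ay":0,"az":0},{"tx":0,"ty":0,"tz":0,"ax":0,"ay":0,"az":0}]'
```

```text
time: 17.63
tcp_pos: [0.4765, -0.1385, 0.0038]
tcp_rot: [0.71, 0.705, 0.0, 0.0]
ft_force: [0.8, 0.2, -0.9]
opening: 0.0626
gripper_force: 45.3
time: 17.8
tcp_pos: [0.4765, -0.1403, 0.0037]
tcp_rot: [0.709, 0.705, -0.0, 0.0]
ft_force: [0.6, 0.6, -2.4]
opening: 0.0623
gripper_force: 45.3
time: 17.97
tcp_pos: [0.4764, -0.1414, 0.0037]
tcp_rot: [0.709, 0.705, 0.0, -0.001]
ft_force: [1.3, 7.0, -0.4]
opening: 0.0623
gripper_force: 45.5
```

```bash
python3 -m handwheel '[{"tx":0,"ty":-0.04,"tz":-0.03,"ax":0,"ay":0,"az":0},{"tx":0,"ty":0,"tz":0,"ax":0,"ay":0,"az":0}]'
python3 -m handwheel '[{"tx":0,"ty":0.02,"tz":0,"ax":0,"ay":0,"az":0},{"tx":0,"ty":0,"tz":0,"ax":0,"ay":0,"az":0},{"tx":0,"ty":0,"tz":0,"ax":0,"ay":0,"az":0},{"tx":0,"ty":0,"tz":0,"ax":0,"ay":0,"az":0},{"tx":0,"ty":0,"tz":0,"ax":0,"ay":0,"az":0}]' 1
python3 -m handwheel '[{"tx":0.3,"ty":0,"tz":0.5,"ax":0,"ay":0,"az":0.5},{"tx":0.3,"ty":0.3,"tz":0.9,"ax":0,"ay":0,"az":0.9},{"tx":0.3,"ty":0.3,"tz":0.9,"ax":0,"ay":0,"az":0.9},{"tx":0.3,"ty":0.8,"tz":0.5,"ax":0,"ay":0,"az":0.9},{"tx":0.3,"ty":0.8,"tz":0.5,"ax":0,"ay":0,"az":0.9}]'
python3 -m handwheel '[{"tx":0.3,"ty":0.8,"tz":0.5,"ax":0,"ay":0,"az":0.9},{"tx":0.3,"ty":0.8,"tz":0.2,"ax":0,"ay":0,"az":0},{"tx":0.3,"ty":0.8,"tz":0.2,"ax":0,"ay":0,"az":0},{"tx":0.3,"ty":0.6,"tz":0.2,"ax":0,"ay":0,"az":0},{"tx":0,"ty":0,"tz":0,"ax":0,"ay":0,"az":0}]'
python3 - <<'E'
from h import *
im,C=shot("wrist","w9.png")
r,m=darkrects(im,C,.012)
for x in r: print(x)
E
python3 st.py
```

```text
time: 18.13
tcp_pos: [0.4763, -0.1415, 0.0031]
tcp_rot: [0.71, 0.705, 0.001, -0.001]
ft_force: [-0.4, 23.5, 15.5]
opening: 0.0623
gripper_force: 47.1
time: 18.55
tcp_pos: [0.4765, -0.1431, 0.0025]
tcp_rot: [0.709, 0.705, -0.0, 0.0]
ft_force: [0.0, -0.4, 0.7]
opening: 0.0851
gripper_force: 0.0
time: 18.97
tcp_pos: [0.5372, -0.0546, 0.1365]
tcp_rot: [0.55, 0.835, 0.0, 0.001]
ft_force: [0.7, 0.1, -0.6]
opening: 0.0857
gripper_force: 0.0
time: 19.38
tcp_pos: [0.5864, 0.0689, 0.1801]
tcp_rot: [0.512, 0.859, 0.001, 0.001]
ft_force: [0.3, 0.3, 0.0]
opening: 0.0852
gripper_force: 0.0
(array([672.3, -70.1]), array([603.9, 189.1]), 28.2, 66811.65134526251)
(array([606.1, 169.3]), array([64.8, 62.7]), 28.1, 3941.556219359627)
19.4333 [0.5853 0.0669 0.179 ] 0.4962 [ 0.1 -0.8 -0.3] 0.085 0.0
```

```bash
python3 -m handwheel '[{"tx":0.17,"ty":0.86,"tz":-0.2,"ax":0,"ay":0,"az":0},{"tx":0.17,"ty":0.86,"tz":-0.2,"ax":0,"ay":0,"az":0},{"tx":0.17,"ty":0.84,"tz":-0.2,"ax":0,"ay":0,"az":-0.06},{"tx":0,"ty":0,"tz":-0.9,"ax":0,"ay":0,"az":0},{"tx":0,"ty":0,"tz":-0.9,"ax":0,"ay":0,"az":0}]'
python3 -m handwheel '[{"tx":0,"ty":0,"tz":-0.9,"ax":0,"ay":0,"az":0},{"tx":0,"ty":0,"tz":-0.5,"ax":0,"ay":0,"az":0},{"tx":0,"ty":0,"tz":-0.4,"ax":0,"ay":0,"az":0},{"tx":0,"ty":0,"tz":0,"ax":0,"ay":0,"az":0},{"tx":0,"ty":0,"tz":0,"ax":0,"ay":0,"az":0}]'; python3 st.py
```

```text
time: 19.85
tcp_pos: [0.6055, 0.1684, 0.0822]
tcp_rot: [0.515, 0.857, 0.001, 0.001]
ft_force: [0.7, 0.1, -1.2]
opening: 0.0854
gripper_force: 0.0
time: 20.27
tcp_pos: [0.6044, 0.1666, 0.01]
tcp_rot: [0.516, 0.857, -0.001, -0.001]
ft_force: [-0.1, 0.0, 0.8]
opening: 0.0855
gripper_force: 0.0
20.2667 [0.6044 0.1666 0.01  ] 0.4868 [-0.1  0.   0.8] 0.0855 0.0
```

Down 7 mm more, grip, and lift by 45 mm; the opening will show whether it held.

```bash
python3 -m handwheel '[{"tx":0.03,"ty":0.06,"tz":-0.17,"ax":0,"ay":0,"az":0},{"tx":0,"ty":0,"tz":0,"ax":0,"ay":0,"az":0}]'
python3 -m handwheel '[{"tx":0,"ty":0,"tz":0,"ax":0,"ay":0,"az":0},{"tx":0,"ty":0,"tz":0,"ax":0,"ay":0,"az":0},{"tx":0,"ty":0,"tz":0,"ax":0,"ay":0,"az":0},{"tx":0,"ty":0,"tz":0,"ax":0,"ay":0,"az":0},{"tx":0,"ty":0,"tz":0,"ax":0,"ay":0,"az":0}]' 0.2 40
python3 -m handwheel '[{"tx":0,"ty":0,"tz":0.3,"ax":0,"ay":0,"az":0},{"tx":0,"ty":0,"tz":0.9,"ax":0,"ay":0,"az":0},{"tx":0,"ty":0,"tz":0,"ax":0,"ay":0,"az":0}]'
```

```text
time: 20.43
tcp_pos: [0.6065, 0.17, 0.004]
tcp_rot: [0.516, 0.857, 0.0, 0.0]
ft_force: [0.2, -0.0, 0.1]
opening: 0.0855
gripper_force: 0.0
time: 20.85
tcp_pos: [0.6065, 0.17, 0.0049]
tcp_rot: [0.515, 0.857, 0.0, 0.001]
ft_force: [-2.1, 0.3, 6.3]
opening: 0.062
gripper_force: 42.4
time: 21.1
tcp_pos: [0.6088, 0.1706, 0.0579]
tcp_rot: [0.515, 0.857, 0.003, 0.003]
ft_force: [0.6, -0.4, 0.3]
opening: 0.0621
gripper_force: 45.5
```

```bash
python3 -m handwheel '[{"tx":-0.65,"ty":-0.3,"tz":0.3,"ax":0,"ay":0,"az":-0.99},{"tx":-0.65,"ty":-0.3,"tz":0.3,"ax":0,"ay":0,"az":-0.99},{"tx":-0.65,"ty":-0.3,"tz":0.3,"ax":0,"ay":0,"az":-0.99},{"tx":-0.65,"ty":-0.3,"tz":0,"ax":0,"ay":0,"az":-0.99},{"tx":-0.64,"ty":-0.3,"tz":0,"ax":0,"ay":0,"az":-0.99}]'
python3 -m handwheel '[{"tx":0,"ty":-0.98,"tz":0,"ax":0,"ay":0,"az":0},{"tx":0,"ty":-0.98,"tz":0,"ax":0,"ay":0,"az":0},{"tx":0,"ty":-0.98,"tz":0,"ax":0,"ay":0,"az":0},{"tx":0,"ty":-0.98,"tz":0,"ax":0,"ay":0,"az":0},{"tx":0,"ty":0,"tz":0,"ax":0,"ay":0,"az":0}]'
python3 -m handwheel '[{"tx":0,"ty":0,"tz":-0.8,"ax":0,"ay":0,"az":0},{"tx":0,"ty":0,"tz":-0.8,"ax":0,"ay":0,"az":0},{"tx":0,"ty":0,"tz":-0.4,"ax":0,"ay":0,"az":0},{"tx":0,"ty":0,"tz":0,"ax":0,"ay":0,"az":0},{"tx":0,"ty":0,"tz":0,"ax":0,"ay":0,"az":0}]'; python3 st.py
```

```text
time: 21.52
tcp_pos: [0.4756, 0.1095, 0.0891]
tcp_rot: [0.711, 0.703, 0.001, 0.001]
ft_force: [0.0, 0.8, -3.1]
opening: 0.0619
gripper_force: 45.7
time: 21.93
tcp_pos: [0.4769, -0.0521, 0.0887]
tcp_rot: [0.711, 0.703, 0.0, 0.001]
ft_force: [-0.4, 1.5, -1.7]
opening: 0.062
gripper_force: 45.7
time: 22.35
tcp_pos: [0.4764, -0.0468, 0.0081]
tcp_rot: [0.71, 0.705, -0.0, -0.0]
ft_force: [0.3, -1.2, -2.2]
opening: 0.0624
gripper_force: 53.2
22.35 [ 0.4764 -0.0468  0.0081] -0.0073 [ 0.3 -1.2 -2.2] 0.0624 53.17985236644745
```

```bash
python3 -m handwheel '[{"tx":0,"ty":-0.25,"tz":-0.04,"ax":0,"ay":0,"az":0},{"tx":0,"ty":-0.25,"tz":-0.04,"ax":0,"ay":0,"az":0},{"tx":0,"ty":-0.12,"tz":0,"ax":0,"ay":0,"az":0},{"tx":0,"ty":0,"tz":0,"ax":0,"ay":0,"az":0}]'
python3 -m handwheel '[{"tx":0,"ty":-0.06,"tz":0,"ax":0,"ay":0,"az":0},{"tx":0,"ty":0,"tz":0,"ax":0,"ay":0,"az":0}]'
python3 -m handwheel '[{"tx":0,"ty":-0.05,"tz":0,"ax":0,"ay":0,"az":0},{"tx":0,"ty":0,"tz":0,"ax":0,"ay":0,"az":0}]'
```

```text
time: 22.68
tcp_pos: [0.4769, -0.0731, 0.0052]
tcp_rot: [0.71, 0.704, 0.0, 0.001]
ft_force: [-0.3, -0.9, -2.1]
opening: 0.0617
gripper_force: 53.2
time: 22.85
tcp_pos: [0.4766, -0.0744, 0.0048]
tcp_rot: [0.71, 0.704, 0.0, 0.0]
ft_force: [-0.4, -0.0, -2.4]
opening: 0.062
gripper_force: 53.2
time: 23.02
tcp_pos: [0.4764, -0.0761, 0.0046]
tcp_rot: [0.71, 0.705, 0.0, -0.0]
ft_force: [0.0, 0.0, -3.3]
opening: 0.062
gripper_force: 53.2
```

```bash
python3 -m handwheel '[{"tx":0,"ty":-0.05,"tz":-0.03,"ax":0,"ay":0,"az":0},{"tx":0,"ty":0,"tz":0,"ax":0,"ay":0,"az":0}]'
python3 -m handwheel '[{"tx":0,"ty":-0.05,"tz":0,"ax":0,"ay":0,"az":0},{"tx":0,"ty":0,"tz":0,"ax":0,"ay":0,"az":0}]'
python3 -m handwheel '[{"tx":0,"ty":-0.03,"tz":0,"ax":0,"ay":0,"az":0},{"tx":0,"ty":0,"tz":0,"ax":0,"ay":0,"az":0}]'
```

```text
time: 23.18
tcp_pos: [0.4765, -0.0764, 0.0038]
tcp_rot: [0.71, 0.704, 0.001, -0.001]
ft_force: [0.2, 18.0, 9.4]
opening: 0.0622
gripper_force: 54.5
time: 23.35
tcp_pos: [0.4764, -0.0766, 0.0038]
tcp_rot: [0.71, 0.704, 0.001, -0.002]
ft_force: [4.1, 38.9, 13.0]
opening: 0.0621
gripper_force: 54.7
time: 23.52
tcp_pos: [0.4764, -0.0768, 0.0037]
tcp_rot: [0.71, 0.704, 0.002, -0.002]
ft_force: [4.5, 48.5, 13.1]
opening: 0.0621
gripper_force: 54.9
```

```bash
python3 -m handwheel '[{"tx":0,"ty":0.04,"tz":0,"ax":0,"ay":0,"az":0},{"tx":0,"ty":0,"tz":0,"ax":0,"ay":0,"az":0},{"tx":0,"ty":0,"tz":0,"ax":0,"ay":0,"az":0},{"tx":0,"ty":0,"tz":0,"ax":0,"ay":0,"az":0},{"tx":0,"ty":0,"tz":0.3,"ax":0,"ay":0,"az":0}]' 1
python3 -m handwheel '[{"tx":0,"ty":0,"tz":0.9,"ax":0,"ay":0,"az":0},{"tx":0,"ty":-0.2,"tz":0.9,"ax":0,"ay":0,"az":0},{"tx":0,"ty":-0.2,"tz":0.9,"ax":0,"ay":0,"az":0},{"tx":0,"ty":-0.2,"tz":0.9,"ax":0,"ay":0,"az":0},{"tx":0,"ty":-0.2,"tz":0.9,"ax":0,"ay":0,"az":0}]'
python3 -m handwheel '[{"tx":0.5,"ty":-0.6,"tz":0.6,"ax":0,"ay":0,"az":0},{"tx":0.5,"ty":-0.6,"tz":0.6,"ax":0,"ay":0,"az":0},{"tx":0.5,"ty":-0.6,"tz":0.6,"ax":0,"ay":0,"az":0},{"tx":0,"ty":-0.6,"tz":0,"ax":0,"ay":0,"az":0},{"tx":0,"ty":0,"tz":0,"ax":0,"ay":0,"az":0}]' >/dev/null
python3 -m handwheel '[{"tx":0,"ty":0,"tz":0,"ax":0,"ay":0,"az":0}]'; python3 w.py w10.png; python3 st.py
python3 - <<'E'
import cv2; im=cv2.imread("pics/w10.png"); cv2.imwrite("pics/w10b.png",cv2.resize(im[:270],(768,405),interpolation=cv2.INTER_CUBIC))
E
```

```text
time: 23.93
tcp_pos: [0.4755, -0.0797, 0.0141]
tcp_rot: [0.71, 0.704, -0.001, -0.001]
ft_force: [-0.4, 0.1, 0.1]
opening: 0.0852
gripper_force: 0.0
time: 24.35
tcp_pos: [0.476, -0.1123, 0.1972]
tcp_rot: [0.71, 0.704, -0.0, 0.0]
ft_force: [-0.2, 0.3, 0.0]
opening: 0.0855
gripper_force: 0.0
time: 24.85
tcp_pos: [0.5361, -0.2087, 0.2669]
tcp_rot: [0.71, 0.704, -0.0, -0.0]
ft_force: [0.4, 0.4, -0.4]
opening: 0.0855
gripper_force: 0.0
24.9 [ 0.5359 -0.2078  0.2667] -0.0085 [-0.2  0.1 -0.9] 0.0853 0.0
```

View pics/w10b.png

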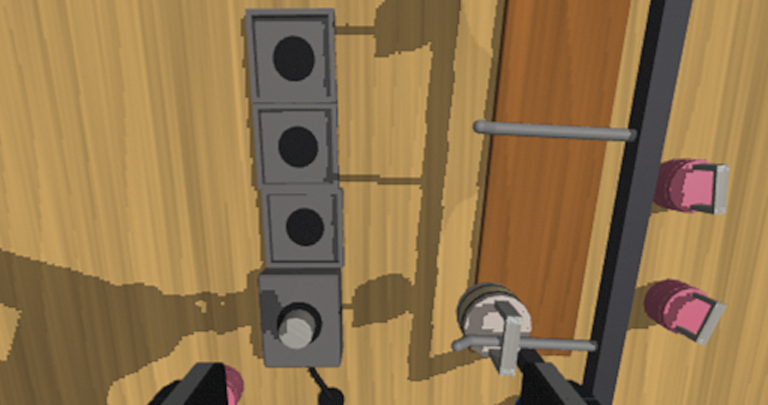

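w10b: the three trays are in a row (left edges about 249, 260 and 266 px) against the dock. The lantern's bail is at (510,340) on the rod (460–595, 343), and the empty middle hook is at (480–632, 130). Checking the numbers.

```bash
cat >> h.py <<'E'
def edgefit(im,C,rows,a,b,horiz,z,sgn):
    sat=im.max(2).astype(float)-im.min(2); P=[]
    for v in rows:
        l=sat[v,a:b] if horiz else sat[a:b,v]
        g=np.diff(l)*sgn; k=min(max(int(np.argmax(g)),1),len(g)-2)
        d=g[k-1]-2*g[k]+g[k+1]; s=k+.5+(.5*(g[k-1]-g[k+1])/d if d else 0)
        P.append(plane(C,(a+s,v) if horiz else (v,a+s),z)[:2]*1000)
    vx,vy,x,y=cv2.fitLine(np.float32(P),cv2.DIST_HUBER,0,.01,.01).ravel(); return [round(float(k),3) for k in (x,y,vx,vy)]
E
python3 - <<'E'
from h import *
import pickle
C=pickle.load(open("w10.png.C","rb")); im=cv2.imread("pics/w10.png")
for n,(r0,r1),a,b in [("t3",(12,64),155,180),("t2",(74,120),163,186),("t1",(130,174),166,188)]:
    print(n,"L",edgefit(im,C,range(r0,r1,2),a,b,True,.014,-1),"R",edgefit(im,C,range(r0,r1,2),a+53,b+50,True,.014,1))
print("dock L",edgefit(im,C,range(196,240,2),166,182,True,.038,-1),"R",edgefit(im,C,range(184,240,2),220,236,True,.038,1))
print("T",edgefit(im,C,range(172,216,2),1,16,False,.014,-1))
# seams along world y at tray centre rows
g=im[:,:,1].astype(float)
s=1/1.5
P=lambda u,v,z:plane(C,((u+.5)*s-.5,(v+.5)*s-.5),z).round(4)
print("seams",P(292,103,.014),P(298,187,.014),P(303,266,.014))
print("bail ends",P(510,306,.172),P(513,372,.172)); print("rod",P(466,344,.16),P(592,347,.16),"mid rod",P(485,127,.16),P(630,134,.16))
E
```

```text
t3 L [444.894, -72.025, 0.002, 1.0] R [509.393, -71.123, 0.008, 1.0]
t2 L [444.67, -137.555, 0.002, 1.0] R [509.147, -139.252, 0.01, 1.0]
t1 L [447.036, -211.116, 0.007, 1.0] R [511.652, -205.848, 0.009, 1.0]
dock L [445.011, -273.887, 0.011, 1.0] R [510.421, -269.323, 0.017, 1.0]
T [476.958, -44.357, 1.0, 0.004]
seams [ 0.4757 -0.1089  0.014 ] [ 0.477  -0.1715  0.014 ] [ 0.4778 -0.2358  0.014 ]
bail ends [ 0.6057 -0.2202  0.172 ] [ 0.6097 -0.2569  0.172 ]
rod [ 0.5866 -0.2458  0.16  ] [ 0.6555 -0.2482  0.16  ] mid rod [ 0.5912 -0.133   0.16  ] [ 0.6617 -0.137   0.16  ]
```

```bash
python3 -m handwheel '[{"tx":0.111,"ty":-0.06,"tz":0,"ax":0,"ay":0,"az":0.966},{"tx":0.111,"ty":-0.06,"tz":0,"ax":0,"ay":0,"az":0.966},{"tx":0.111,"ty":-0.06,"tz":0,"ax":0,"ay":0,"az":0.966},{"tx":0.111,"ty":-0.06,"tz":0,"ax":0,"ay":0,"az":0.966},{"tx":0.111,"ty":-0.06,"tz":0,"ax":0,"ay":0,"az":0.966}]' 0.7 >/dev/null
python3 -m handwheel '[{"tx":0.111,"ty":-0.06,"tz":0,"ax":0,"ay":0,"az":0.966},{"tx":0.111,"ty":-0.06,"tz":0,"ax":0,"ay":0,"az":0.966},{"tx":0.111,"ty":-0.06,"tz":0,"ax":0,"ay":0,"az":0.966},{"tx":0.111,"ty":-0.06,"tz":0,"ax":0,"ay":0,"az":0.966},{"tx":0.111,"ty":-0.06,"tz":0,"ax":0,"ay":0,"az":0.966}]' >/dev/null
python3 -m handwheel '[{"tx":0.111,"ty":-0.06,"tz":0,"ax":0,"ay":0,"az":0.966},{"tx":0.111,"ty":-0.06,"tz":0,"ax":0,"ay":0,"az":0.966},{"tx":0.111,"ty":-0.06,"tz":0,"ax":0,"ay":0,"az":0.966},{"tx":0.111,"ty":-0.06,"tz":0,"ax":0,"ay":0,"az":0.966},{"tx":0.111,"ty":-0.06,"tz":0,"ax":0,"ay":0,"az":0.966}]' >/dev/null
python3 -m handwheel '[{"tx":0.111,"ty":-0.06,"tz":0,"ax":0,"ay":0,"az":0.966},{"tx":0,"ty":0,"tz":0,"ax":0,"ay":0,"az":0},{"tx":0,"ty":0,"tz":0,"ax":0,"ay":0,"az":0}]'; python3 w.py w11.png; python3 st.py
```

```text
time: 26.4
tcp_pos: [0.6072, -0.2452, 0.2668]
tcp_rot: [0.017, 1.0, 0.0, -0.0]
ft_force: [0.5, 1.0, 0.1]
opening: 0.0725
gripper_force: 0.0
26.45 [ 0.6072 -0.2453  0.267 ] 1.5354 [ 0.3  0.4 -0.7] 0.0723 0.0
```

View pics/w11.png

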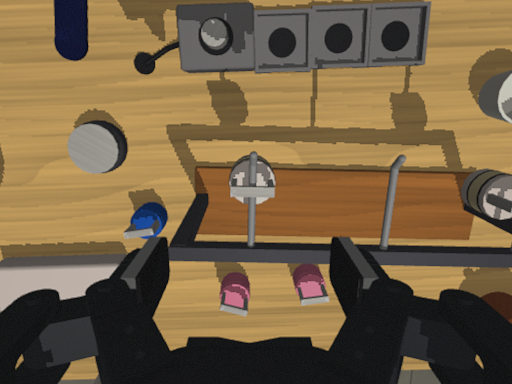

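w11: the bail spans columns 231–275 at row 191, with the rod at column 252 below it. The second lantern is at about (498,200), with its bail turned. The row looks good.

```bash
python3 - <<'E'
from h import *
import pickle
C=pickle.load(open("w11.png.C","rb"))
for n,p,z in [("bailL",(231,190),.167),("bailR",(275,190),.167),("rod tip",(253,155),.17),("rod bar",(251,243),.163),("body top centre",(253,186),.139),("rod mid tip",(401,158),.17),("mid bar",(386,246),.163),("lant2 body",(494,196),.139),("l2 bail",(500,201),.167)]: print(n,plane(C,p,z).round(4))
E
```

```text
bailL [ 0.6069 -0.2606  0.167 ]
bailR [ 0.6081 -0.2268  0.167 ]
rod tip [ 0.5799 -0.2429  0.17  ]
rod bar [ 0.6535 -0.2468  0.163 ]
body top centre [ 0.6118 -0.2435  0.139 ]
rod mid tip [ 0.586  -0.1337  0.17  ]
mid bar [ 0.6601 -0.1362  0.163 ]
lant2 body [ 0.628  -0.0363  0.139 ]
l2 bail [ 0.6231 -0.0525  0.167 ]
```

```bash
python3 -m handwheel '[{"tx":0.01,"ty":0.04,"tz":-0.9,"ax":0,"ay":0,"az":0},{"tx":0,"ty":0,"tz":-0.9,"ax":0,"ay":0,"az":0},{"tx":0,"ty":0,"tz":-0.8,"ax":0,"ay":0,"az":0},{"tx":0,"ty":0,"tz":-0.6,"ax":0,"ay":0,"az":0},{"tx":0,"ty":0,"tz":-0.4,"ax":0,"ay":0,"az":0}]'
python3 -m handwheel '[{"tx":0,"ty":0,"tz":-0.15,"ax":0,"ay":0,"az":0},{"tx":0,"ty":0,"tz":0,"ax":0,"ay":0,"az":0},{"tx":0,"ty":0,"tz":0,"ax":0,"ay":0,"az":0}]'; python3 st.py
```

```text
time: 26.87
tcp_pos: [0.6064, -0.2435, 0.1204]
tcp_rot: [0.018, 1.0, 0.001, -0.002]
ft_force: [-0.1, 0.6, 0.3]
opening: 0.0726
gripper_force: 0.0
time: 27.12
tcp_pos: [0.6082, -0.2444, 0.1182]
tcp_rot: [0.017, 1.0, -0.0, 0.0]
ft_force: [-0.7, 0.0, 0.1]
opening: 0.0728
gripper_force: 0.0
27.1167 [ 0.6082 -0.2444  0.1182] 1.5372 [-0.7  0.   0.1] 0.0728 0.0
```

```bash
python3 -m handwheel '[{"tx":0,"ty":0,"tz":0,"ax":0,"ay":0,"az":0},{"tx":0,"ty":0,"tz":0,"ax":0,"ay":0,"az":0},{"tx":0,"ty":0,"tz":0,"ax":0,"ay":0,"az":0},{"tx":0,"ty":0,"tz":0,"ax":0,"ay":0,"az":0},{"tx":0,"ty":0,"tz":0,"ax":0,"ay":0,"az":0}]' -0.3 30; python3 st.py
```

```text
time: 27.53
tcp_pos: [0.6085, -0.2446, 0.1185]
tcp_rot: [0.016, 1.0, -0.0, 0.001]
ft_force: [-0.5, 0.6, 6.3]
opening: 0.0388
gripper_force: 29.6
27.5333 [ 0.6085 -0.2446  0.1185] 1.5381 [-0.5  0.6  6.3] 0.0388 29.55983340740204
```

```bash
python3 -m handwheel '[{"tx":0,"ty":0,"tz":0.15,"ax":0,"ay":0,"az":0},{"tx":0,"ty":0,"tz":0.17,"ax":0,"ay":0,"az":0},{"tx":0,"ty":0,"tz":0,"ax":0,"ay":0,"az":0},{"tx":0,"ty":0,"tz":0,"ax":0,"ay":0,"az":0}]'; python3 st.py
```

```text
time: 27.87
tcp_pos: [0.608, -0.2445, 0.1306]
tcp_rot: [0.016, 1.0, -0.0, 0.0]
ft_force: [-0.1, 0.2, -1.2]
opening: 0.0393
gripper_force: 30.2
27.8667 [ 0.608  -0.2445  0.1306] 1.5382 [-0.1  0.2 -1.2] 0.0393 30.19527554512024
```

Lifted, and the force reading matches the lantern's weight. Sliding it out along the rack's −x.

```bash
python3 -m handwheel '[{"tx":-0.2,"ty":0.007,"tz":0,"ax":0,"ay":0,"az":0},{"tx":-0.3,"ty":0.01,"tz":0,"ax":0,"ay":0,"az":0},{"tx":-0.3,"ty":0.01,"tz":0.02,"ax":0,"ay":0,"az":0},{"tx":-0.3,"ty":0.01,"tz":0,"ax":0,"ay":0,"az":0}]'
python3 -m handwheel '[{"tx":-0.3,"ty":0.01,"tz":0,"ax":0,"ay":0,"az":0},{"tx":-0.3,"ty":0.01,"tz":0,"ax":0,"ay":0,"az":0},{"tx":-0.3,"ty":0,"tz":0,"ax":0,"ay":0,"az":0},{"tx":0,"ty":0,"tz":0,"ax":0,"ay":0,"az":0}]'; python3 st.py
```

```text
time: 28.2
tcp_pos: [0.5626, -0.2428, 0.1305]
tcp_rot: [0.016, 1.0, 0.0, -0.0]
ft_force: [-0.7, 0.1, -0.9]
opening: 0.0388
gripper_force: 30.2
time: 28.53
tcp_pos: [0.5256, -0.2419, 0.1305]
tcp_rot: [0.017, 1.0, 0.0, -0.001]
ft_force: [0.4, -0.4, -1.6]
opening: 0.0389
gripper_force: 30.2
28.5333 [ 0.5256 -0.2419  0.1305] 1.5376 [ 0.4 -0.4 -1.6] 0.0389 30.20006239414215
```

```bash
python3 -m handwheel '[{"tx":-0.231,"ty":0.058,"tz":0,"ax":0,"ay":0,"az":-0.966},{"tx":-0.231,"ty":0.058,"tz":0,"ax":0,"ay":0,"az":-0.966},{"tx":-0.231,"ty":0.058,"tz":0,"ax":0,"ay":0,"az":-0.966},{"tx":-0.231,"ty":0.058,"tz":0,"ax":0,"ay":0,"az":-0.966},{"tx":-0.231,"ty":0.058,"tz":0,"ax":0,"ay":0,"az":-0.966}]' >/dev/null
python3 -m handwheel '[{"tx":0,"ty":0.058,"tz":0,"ax":0,"ay":0,"az":-0.966},{"tx":0,"ty":0.058,"tz":0,"ax":0,"ay":0,"az":-0.966},{"tx":0,"ty":0.058,"tz":0,"ax":0,"ay":0,"az":-0.966},{"tx":0,"ty":0.058,"tz":0,"ax":0,"ay":0,"az":-0.966},{"tx":0,"ty":0.058,"tz":0,"ax":0,"ay":0,"az":-0.966}]' >/dev/null
python3 -m handwheel '[{"tx":0,"ty":0.058,"tz":0,"ax":0,"ay":0,"az":-0.966},{"tx":0,"ty":0.058,"tz":0,"ax":0,"ay":0,"az":-0.966},{"tx":0,"ty":0.058,"tz":0,"ax":0,"ay":0,"az":-0.966},{"tx":0,"ty":0.058,"tz":0,"ax":0,"ay":0,"az":-0.966},{"tx":0,"ty":0.058,"tz":0,"ax":0,"ay":0,"az":-0.966}]' >/dev/null
python3 -m handwheel '[{"tx":0,"ty":0.058,"tz":0,"ax":0,"ay":0,"az":-0.966},{"tx":0,"ty":0,"tz":0,"ax":0,"ay":0,"az":0},{"tx":0,"ty":0,"tz":0,"ax":0,"ay":0,"az":0}]'
```

```text
time: 30.03
tcp_pos: [0.4818, -0.205, 0.1308]
tcp_rot: [0.709, 0.706, -0.0, -0.0]
ft_force: [0.1, 0.7, -0.9]
opening: 0.0387
gripper_force: 30.3
```

```bash
python3 -m handwheel '[{"tx":-0.06,"ty":0.01,"tz":-0.8,"ax":0,"ay":0,"az":0},{"tx":0,"ty":0,"tz":-0.8,"ax":0,"ay":0,"az":0},{"tx":0,"ty":0,"tz":-0.7,"ax":0,"ay":0,"az":0},{"tx":0,"ty":0,"tz":-0.4,"ax":0,"ay":0,"az":0},{"tx":0,"ty":0,"tz":0,"ax":0,"ay":0,"az":0}]'
python3 -m handwheel '[{"tx":0,"ty":0,"tz":-0.05,"ax":0,"ay":0,"az":0},{"tx":0,"ty":0,"tz":0,"ax":0,"ay":0,"az":0}]'
python3 -m handwheel '[{"tx":0,"ty":0,"tz":-0.05,"ax":0,"ay":0,"az":0},{"tx":0,"ty":0,"tz":0,"ax":0,"ay":0,"az":0}]'
```

```text
time: 30.45
tcp_pos: [0.4776, -0.2039, 0.0199]
tcp_rot: [0.709, 0.706, -0.001, -0.003]
ft_force: [-0.9, -0.4, -0.8]
opening: 0.0387
gripper_force: 30.4
time: 30.62
tcp_pos: [0.4799, -0.205, 0.0217]
tcp_rot: [0.709, 0.705, 0.0, 0.001]
ft_force: [-0.5, -0.5, -1.6]
opening: 0.0393
gripper_force: 30.4
time: 30.78
tcp_pos: [0.4798, -0.2049, 0.0197]
tcp_rot: [0.71, 0.705, 0.0, 0.001]
ft_force: [-0.5, -0.1, -0.9]
opening: 0.0388
gripper_force: 30.4
```

```bash
python3 -m handwheel '[{"tx":0,"ty":0,"tz":-0.05,"ax":0,"ay":0,"az":0},{"tx":0,"ty":0,"tz":0,"ax":0,"ay":0,"az":0}]'
python3 -m handwheel '[{"tx":0,"ty":0,"tz":-0.04,"ax":0,"ay":0,"az":0},{"tx":0,"ty":0,"tz":0,"ax":0,"ay":0,"az":0}]'
python3 -m handwheel '[{"tx":0,"ty":0,"tz":-0.03,"ax":0,"ay":0,"az":0},{"tx":0,"ty":0,"tz":0,"ax":0,"ay":0,"az":0}]'
```

```text
time: 30.95
tcp_pos: [0.4794, -0.2047, 0.0171]
tcp_rot: [0.71, 0.705, 0.0, 0.0]
ft_force: [-0.9, -1.0, -1.4]
opening: 0.039
gripper_force: 30.4
time: 31.12
tcp_pos: [0.4795, -0.2048, 0.0158]
tcp_rot: [0.71, 0.705, 0.0, 0.0]
ft_force: [-1.3, 0.3, 5.2]
opening: 0.0385
gripper_force: 30.1
time: 31.28
tcp_pos: [0.4796, -0.205, 0.0151]
tcp_rot: [0.71, 0.705, 0.0, 0.0]
ft_force: [-4.4, 0.4, 12.5]
opening: 0.039
gripper_force: 30.8
```

```bash
python3 -m handwheel '[{"tx":0,"ty":0,"tz":0.03,"ax":0,"ay":0,"az":0},{"tx":0,"ty":0,"tz":0,"ax":0,"ay":0,"az":0}]'
python3 -m handwheel '[{"tx":0,"ty":0,"tz":0,"ax":0,"ay":0,"az":0},{"tx":0,"ty":0,"tz":0,"ax":0,"ay":0,"az":0},{"tx":0,"ty":0,"tz":0,"ax":0,"ay":0,"az":0},{"tx":0,"ty":0,"tz":0,"ax":0,"ay":0,"az":0}]' 0.6
python3 -m handwheel '[{"tx":0,"ty":0,"tz":0.3,"ax":0,"ay":0,"az":0},{"tx":0,"ty":0,"tz":0.6,"ax":0,"ay":0,"az":0},{"tx":0,"ty":0,"tz":0.9,"ax":0,"ay":0,"az":0},{"tx":0,"ty":0,"tz":0.9,"ax":0,"ay":0,"az":0},{"tx":0,"ty":0,"tz":0.9,"ax":0,"ay":0,"az":0}]'
python3 -m handwheel '[{"tx":0,"ty":0,"tz":0.9,"ax":0,"ay":0,"az":0},{"tx":0,"ty":0,"tz":0.9,"ax":0,"ay":0,"az":0},{"tx":0,"ty":0,"tz":0.9,"ax":0,"ay":0,"az":0},{"tx":0,"ty":0,"tz":0,"ax":0,"ay":0,"az":0}]'; python3 st.py
```

```text
time: 31.45
tcp_pos: [0.4794, -0.2047, 0.0156]
tcp_rot: [0.71, 0.705, 0.0, 0.0]
ft_force: [0.4, 0.6, -1.2]
opening: 0.0388
gripper_force: 30.2
time: 31.78
tcp_pos: [0.4793, -0.2046, 0.0152]
tcp_rot: [0.71, 0.704, -0.0, -0.0]
ft_force: [0.2, -0.7, 0.2]
opening: 0.0687
gripper_force: 0.0
time: 32.2
tcp_pos: [0.4789, -0.2044, 0.1617]
tcp_rot: [0.71, 0.705, -0.0, -0.0]
ft_force: [1.1, 0.3, -0.8]
opening: 0.0679
gripper_force: 0.0
time: 32.53
tcp_pos: [0.4812, -0.2056, 0.2751]
tcp_rot: [0.71, 0.705, 0.002, 0.005]
ft_force: [-0.2, -0.3, 0.6]
opening: 0.0685
gripper_force: 0.0
32.5333 [ 0.4812 -0.2056  0.2751] -0.0073 [-0.2 -0.3  0.6] 0.0685 0.0
```

```bash
python3 -m handwheel '[{"tx":0.22,"ty":0.279,"tz":0,"ax":0,"ay":0,"az":0.951},{"tx":0.22,"ty":0.279,"tz":0,"ax":0,"ay":0,"az":0.951},{"tx":0.22,"ty":0.279,"tz":0,"ax":0,"ay":0,"az":0.951},{"tx":0.22,"ty":0.279,"tz":0,"ax":0,"ay":0,"az":0.951},{"tx":0.22,"ty":0.279,"tz":0,"ax":0,"ay":0,"az":0.951}]' >/dev/null
python3 -m handwheel '[{"tx":0.22,"ty":0.279,"tz":0,"ax":0,"ay":0,"az":0.951},{"tx":0.22,"ty":0.279,"tz":0,"ax":0,"ay":0,"az":0.951},{"tx":0.22,"ty":0.279,"tz":0,"ax":0,"ay":0,"az":0.951},{"tx":0.22,"ty":0.279,"tz":0,"ax":0,"ay":0,"az":0.951},{"tx":0.22,"ty":0.279,"tz":0,"ax":0,"ay":0,"az":0.951}]' >/dev/null
python3 -m handwheel '[{"tx":0.22,"ty":0.279,"tz":0,"ax":0,"ay":0,"az":0.951},{"tx":0.22,"ty":0.279,"tz":0,"ax":0,"ay":0,"az":0.951},{"tx":0.22,"ty":0.279,"tz":0,"ax":0,"ay":0,"az":0.951},{"tx":0.22,"ty":0.279,"tz":0,"ax":0,"ay":0,"az":0.951},{"tx":0.22,"ty":0.279,"tz":0,"ax":0,"ay":0,"az":0.951}]' >/dev/null
python3 -m handwheel '[{"tx":0.22,"ty":0.279,"tz":0,"ax":0,"ay":0,"az":0.951},{"tx":0,"ty":0,"tz":0,"ax":0,"ay":0,"az":0},{"tx":0,"ty":0,"tz":0,"ax":0,"ay":0,"az":0}]' >/dev/null; python3 w.py w12.png; python3 st.py
```

```text
34.0833 [ 0.6197 -0.0263  0.2675] 1.5119 [ 0.4 -0.5 -0.3] 0.0684 0.0
```

View pics/w12.png

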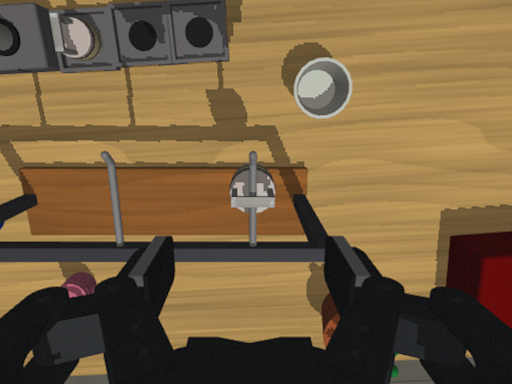

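w12: lantern 1 stands in the first tray at about (75,35). The second lantern's bail is at columns 231–275, row 202, square to its rod.

```bash
python3 - <<'E'
from h import *
import pickle
C=pickle.load(open("w12.png.C","rb"))
for n,p,z in [("bailL",(231,201),.167),("bailR",(275,201),.167),("rod tip",(253,155),.17),("rod bar",(252,243),.163),("rod mid tip",(105,155),.17),("t1 lantern bail",(57,33),.064),("t1 tray c",(88,40),.014),("t3 c",(199,32),.004),("t2 c",(142.5,36),.004)]: print(n,plane(C,p,z).round(4))
E
```

```text
bailL [ 0.6284 -0.0419  0.167 ]
bailR [ 0.6303 -0.0078  0.167 ]
rod tip [ 0.5928 -0.0229  0.17  ]
rod bar [ 0.6667 -0.0277  0.163 ]
rod mid tip [ 0.5864 -0.1321  0.17  ]
t1 lantern bail [ 0.4807 -0.2056  0.064 ]
t1 tray c [ 0.4795 -0.1989  0.014 ]
t3 c [ 0.4767 -0.076   0.004 ]
t2 c [ 0.4771 -0.1406  0.004 ]
```

```bash
python3 -m handwheel '[{"tx":0.24,"ty":0.03,"tz":-0.8,"ax":0,"ay":0,"az":0},{"tx":0,"ty":0,"tz":-0.9,"ax":0,"ay":0,"az":0},{"tx":0,"ty":0,"tz":-0.8,"ax":0,"ay":0,"az":0},{"tx":0,"ty":0,"tz":-0.6,"ax":0,"ay":0,"az":0},{"tx":0,"ty":0,"tz":-0.4,"ax":0,"ay":0,"az":0}]'
python3 -m handwheel '[{"tx":0,"ty":0,"tz":-0.23,"ax":0,"ay":0,"az":0},{"tx":0,"ty":0,"tz":0,"ax":0,"ay":0,"az":0},{"tx":0,"ty":0,"tz":0,"ax":0,"ay":0,"az":0}]'; python3 st.py
```

```text
time: 34.5
tcp_pos: [0.6281, -0.0256, 0.1247]
tcp_rot: [0.03, 1.0, 0.0, -0.002]
ft_force: [-0.2, -0.3, -0.2]
opening: 0.0687
gripper_force: 0.0
time: 34.75
tcp_pos: [0.6298, -0.0253, 0.1189]
tcp_rot: [0.029, 1.0, -0.0, 0.0]
ft_force: [1.3, -0.8, 0.0]
opening: 0.068
gripper_force: 0.0
34.75 [ 0.6298 -0.0253  0.1189] 1.5129 [ 1.3 -0.8  0. ] 0.068 0.0
```

```bash
python3 -m handwheel '[{"tx":0,"ty":0,"tz":0,"ax":0,"ay":0,"az":0},{"tx":0,"ty":0,"tz":0,"ax":0,"ay":0,"az":0},{"tx":0,"ty":0,"tz":0,"ax":0,"ay":0,"az":0},{"tx":0,"ty":0,"tz":0,"ax":0,"ay":0,"az":0},{"tx":0,"ty":0,"tz":0,"ax":0,"ay":0,"az":0}]' -0.3 30
python3 -m handwheel '[{"tx":0,"ty":0,"tz":0.15,"ax":0,"ay":0,"az":0},{"tx":0,"ty":0,"tz":0.17,"ax":0,"ay":0,"az":0},{"tx":0,"ty":0,"tz":0,"ax":0,"ay":0,"az":0},{"tx":0,"ty":0,"tz":0,"ax":0,"ay":0,"az":0}]'; python3 st.py
```

```text
time: 35.17
tcp_pos: [0.6304, -0.025, 0.1195]
tcp_rot: [0.028, 1.0, -0.0, 0.001]
ft_force: [-1.2, -1.9, 6.3]
opening: 0.0384
gripper_force: 29.6
time: 35.5
tcp_pos: [0.6299, -0.0249, 0.1315]
tcp_rot: [0.028, 1.0, -0.0, 0.0]
ft_force: [-0.2, -0.7, -1.3]
opening: 0.0385
gripper_force: 30.3
35.5 [ 0.6299 -0.0249  0.1315] 1.5142 [-0.2 -0.7 -1.3] 0.0385 30.325030088424683
```

```bash
python3 -m handwheel '[{"tx":-0.2,"ty":0.011,"tz":0,"ax":0,"ay":0,"az":0},{"tx":-0.3,"ty":0.017,"tz":0,"ax":0,"ay":0,"az":0},{"tx":-0.3,"ty":0.017,"tz":0.02,"ax":0,"ay":0,"az":0},{"tx":-0.3,"ty":0.017,"tz":0,"ax":0,"ay":0,"az":0},{"tx":-0.3,"ty":0.017,"tz":0,"ax":0,"ay":0,"az":0}]'
python3 -m handwheel '[{"tx":-0.3,"ty":0.017,"tz":0,"ax":0,"ay":0,"az":0},{"tx":-0.3,"ty":0.017,"tz":0,"ax":0,"ay":0,"az":0},{"tx":-0.3,"ty":0,"tz":0,"ax":0,"ay":0,"az":0},{"tx":-0.2,"ty":0,"tz":0,"ax":0,"ay":0,"az":0},{"tx":0,"ty":0,"tz":0,"ax":0,"ay":0,"az":0}]'; python3 st.py
```

```text
time: 35.92
tcp_pos: [0.5723, -0.0216, 0.1313]
tcp_rot: [0.028, 1.0, 0.0, -0.0]
ft_force: [0.3, -0.3, -1.0]
opening: 0.0387
gripper_force: 30.3
time: 36.33
tcp_pos: [0.528, -0.0202, 0.1315]
tcp_rot: [0.028, 1.0, 0.0, -0.001]
ft_force: [0.0, 0.1, -1.2]
opening: 0.0386
gripper_force: 30.3
36.3333 [ 0.528  -0.0202  0.1315] 1.5142 [ 0.   0.1 -1.2] 0.0386 30.325679183006287
```

```bash
python3 -m handwheel '[{"tx":-0.255,"ty":-0.0875,"tz":0,"ax":0,"ay":0,"az":-0.951},{"tx":-0.255,"ty":-0.0875,"tz":0,"ax":0,"ay":0,"az":-0.951},{"tx":-0.255,"ty":-0.0875,"tz":0,"ax":0,"ay":0,"az":-0.951},{"tx":-0.255,"ty":-0.0875,"tz":0,"ax":0,"ay":0,"az":-0.951},{"tx":-0.255,"ty":-0.0875,"tz":0,"ax":0,"ay":0,"az":-0.951}]' >/dev/null
python3 -m handwheel '[{"tx":0,"ty":-0.0875,"tz":0,"ax":0,"ay":0,"az":-0.951},{"tx":0,"ty":-0.0875,"tz":0,"ax":0,"ay":0,"az":-0.951},{"tx":0,"ty":-0.0875,"tz":0,"ax":0,"ay":0,"az":-0.951},{"tx":0,"ty":-0.0875,"tz":0,"ax":0,"ay":0,"az":-0.951},{"tx":0,"ty":-0.0875,"tz":0,"ax":0,"ay":0,"az":-0.951}]' >/dev/null
python3 -m handwheel '[{"tx":0,"ty":-0.0875,"tz":0,"ax":0,"ay":0,"az":-0.951},{"tx":0,"ty":-0.0875,"tz":0,"ax":0,"ay":0,"az":-0.951},{"tx":0,"ty":-0.0875,"tz":0,"ax":0,"ay":0,"az":-0.951},{"tx":0,"ty":-0.0875,"tz":0,"ax":0,"ay":0,"az":-0.951},{"tx":0,"ty":-0.0875,"tz":0,"ax":0,"ay":0,"az":-0.951}]' >/dev/null
python3 -m handwheel '[{"tx":0,"ty":-0.0875,"tz":0,"ax":0,"ay":0,"az":-0.951},{"tx":0,"ty":0,"tz":0,"ax":0,"ay":0,"az":0},{"tx":0,"ty":0,"tz":0,"ax":0,"ay":0,"az":0}]'; python3 st.py; python3 w.py w13.png; python3 - <<'E'
from h import *
import pickle
# does tray 3 still sit there? grey/wood edges of row end in the side view
C=cam("side"); im,_=shot("side","s2.png")
print([proj(C,p).round(0).tolist() for p in [(.477,-.0444,.014),(.477,-.0764,.004)]])
hsv=cv2.cvtColor(im,cv2.COLOR_RGB2HSV)
c=proj(C,(.477,-.0444,.014)).astype(int); print([int(x) for x in hsv[c[1]-8:c[1]+9,c[0],1]])
E
```

```text
time: 37.83
tcp_pos: [0.4789, -0.0765, 0.1317]
tcp_rot: [0.709, 0.705, 0.0, 0.0]
ft_force: [0.1, 0.0, -1.7]
opening: 0.039
gripper_force: 30.4
37.8333 [ 0.4789 -0.0765  0.1317] -0.0049 [ 0.1  0.  -1.7] 0.039 30.37835419178009
[[240.0, 225.0], [243.0, 235.0]]
[137, 133, 135, 134, 134, 134, 135, 134, 125, 81, 52, 50, 48, 38, 33, 40, 67]
```

Tray 3's far edge is still where it was (the saturation drops at the predicted pixel). Lowering.

```bash
python3 -m handwheel '[{"tx":-0.04,"ty":0.01,"tz":-0.8,"ax":0,"ay":0,"az":0},{"tx":0,"ty":0,"tz":-0.8,"ax":0,"ay":0,"az":0},{"tx":0,"ty":0,"tz":-0.7,"ax":0,"ay":0,"az":0},{"tx":0,"ty":0,"tz":-0.4,"ax":0,"ay":0,"az":0},{"tx":0,"ty":0,"tz":0,"ax":0,"ay":0,"az":0}]'
python3 -m handwheel '[{"tx":0,"ty":0,"tz":-0.1,"ax":0,"ay":0,"az":0},{"tx":0,"ty":0,"tz":0,"ax":0,"ay":0,"az":0}]'
python3 -m handwheel '[{"tx":0,"ty":0,"tz":-0.04,"ax":0,"ay":0,"az":0},{"tx":0,"ty":0,"tz":0,"ax":0,"ay":0,"az":0}]'
python3 -m handwheel '[{"tx":0,"ty":0,"tz":-0.03,"ax":0,"ay":0,"az":0},{"tx":0,"ty":0,"tz":0,"ax":0,"ay":0,"az":0}]'
```

```text
time: 38.35
tcp_pos: [0.4753, -0.0753, 0.0209]
tcp_rot: [0.709, 0.705, -0.001, -0.002]
ft_force: [-1.2, -0.3, -0.5]
opening: 0.0387
gripper_force: 30.5
time: 38.52
tcp_pos: [0.4776, -0.076, 0.0202]
tcp_rot: [0.709, 0.705, 0.0, 0.0]
ft_force: [-0.7, 0.5, -0.6]
opening: 0.0387
gripper_force: 30.5
time: 38.68
tcp_pos: [0.4777, -0.0761, 0.0189]
tcp_rot: [0.71, 0.705, 0.0, 0.001]
ft_force: [-1.0, -0.3, -0.9]
opening: 0.039
gripper_force: 30.5
time: 38.85
tcp_pos: [0.4773, -0.076, 0.0173]
tcp_rot: [0.71, 0.705, 0.0, 0.0]
ft_force: [0.0, 0.3, -0.9]
opening: 0.0385
gripper_force: 30.5
```

```bash
python3 -m handwheel '[{"tx":0,"ty":0,"tz":-0.03,"ax":0,"ay":0,"az":0},{"tx":0,"ty":0,"tz":0,"ax":0,"ay":0,"az":0}]'
python3 -m handwheel '[{"tx":0,"ty":0,"tz":-0.02,"ax":0,"ay":0,"az":0},{"tx":0,"ty":0,"tz":0,"ax":0,"ay":0,"az":0}]'
```

```text
time: 39.02
tcp_pos: [0.4774, -0.0761, 0.0165]
tcp_rot: [0.71, 0.705, 0.0, 0.0]
ft_force: [-3.4, 0.3, 10.1]
opening: 0.0388
gripper_force: 31.4
time: 39.18
tcp_pos: [0.4774, -0.0761, 0.0162]
tcp_rot: [0.71, 0.705, 0.0, 0.0]
ft_force: [-6.5, 0.5, 20.5]
opening: 0.0389
gripper_force: 32.5
```

```bash
python3 -m handwheel '[{"tx":0,"ty":0,"tz":0.04,"ax":0,"ay":0,"az":0},{"tx":0,"ty":0,"tz":0,"ax":0,"ay":0,"az":0}]'
python3 -m handwheel '[{"tx":0,"ty":0,"tz":0,"ax":0,"ay":0,"az":0},{"tx":0,"ty":0,"tz":0,"ax":0,"ay":0,"az":0},{"tx":0,"ty":0,"tz":0,"ax":0,"ay":0,"az":0},{"tx":0,"ty":0,"tz":0,"ax":0,"ay":0,"az":0}]' 0.6
python3 -m handwheel '[{"tx":0,"ty":0,"tz":0.3,"ax":0,"ay":0,"az":0},{"tx":0,"ty":0,"tz":0.6,"ax":0,"ay":0,"az":0},{"tx":0,"ty":0,"tz":0.9,"ax":0,"ay":0,"az":0},{"tx":0,"ty":0,"tz":0.9,"ax":0,"ay":0,"az":0},{"tx":0,"ty":-0.2,"tz":0.9,"ax":0,"ay":0,"az":0}]' >/dev/null
python3 -m handwheel '[{"tx":0,"ty":-0.8,"tz":0.5,"ax":0,"ay":0,"az":0},{"tx":0,"ty":-0.8,"tz":0.5,"ax":0,"ay":0,"az":0},{"tx":0,"ty":-0.8,"tz":0.5,"ax":0,"ay":0,"az":0},{"tx":0,"ty":-0.8,"tz":0.5,"ax":0,"ay":0,"az":0},{"tx":0,"ty":0,"tz":0,"ax":0,"ay":0,"az":0}]' -1 >/dev/null
python3 -m handwheel '[{"tx":0,"ty":0,"tz":0,"ax":0,"ay":0,"az":0}]'; python3 w.py w14.png
python3 - <<'E'
import cv2; im=cv2.imread("pics/w14.png"); cv2.imwrite("pics/w14b.png",cv2.resize(im[:260,120:380],(780,780*26//26))[:600])
E
```

```text
time: 39.35
tcp_pos: [0.4774, -0.076, 0.017]
tcp_rot: [0.71, 0.705, 0.0, 0.0]
ft_force: [-0.3, -0.6, -1.8]
opening: 0.0388
gripper_force: 30.4
time: 39.68
tcp_pos: [0.477, -0.076, 0.0164]
tcp_rot: [0.71, 0.704, -0.0, -0.0]
ft_force: [-0.4, -0.2, 0.1]
opening: 0.0686
gripper_force: 0.0
time: 40.6
tcp_pos: [0.4771, -0.2133, 0.2411]
tcp_rot: [0.711, 0.704, 0.0, 0.001]
ft_force: [-0.9, 0.9, 0.1]
opening: -0.0
gripper_force: 0.0
```

View pics/w14b.png

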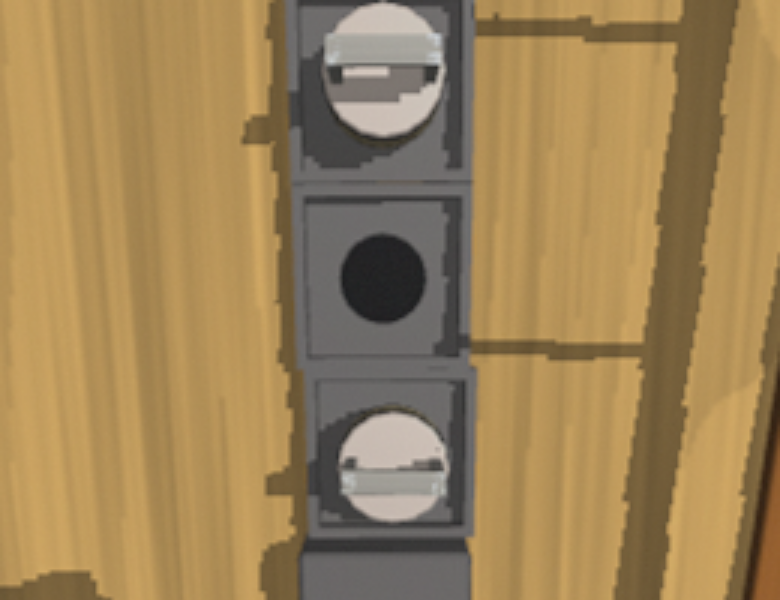

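w14b: both lanterns stand upright and centred in the end trays (crop (383,65) and (393,468)). The middle tray is empty and the seams are closed, so all is in place. Now the plunger, with the fingers shut.

```bash
python3 -m handwheel '[{"tx":0,"ty":-0.8,"tz":-0.2,"ax":0,"ay":0,"az":0},{"tx":0,"ty":-0.75,"tz":-0.2,"ax":0,"ay":0,"az":0},{"tx":0,"ty":0,"tz":-0.9,"ax":0,"ay":0,"az":0},{"tx":0,"ty":0,"tz":-0.9,"ax":0,"ay":0,"az":0},{"tx":0,"ty":0,"tz":-0.9,"ax":0,"ay":0,"az":0}]'
python3 -m handwheel '[{"tx":0,"ty":0,"tz":-0.8,"ax":0,"ay":0,"az":0},{"tx":0,"ty":0,"tz":-0.1,"ax":0,"ay":0,"az":0},{"tx":0,"ty":0,"tz":0,"ax":0,"ay":0,"az":0},{"tx":0,"ty":0,"tz":0,"ax":0,"ay":0,"az":0}]'; python3 st.py
```

```text
time: 41.07
tcp_pos: [0.4766, -0.2728, 0.1144]
tcp_rot: [0.71, 0.705, -0.0, -0.001]
ft_force: [0.7, -0.6, -0.4]
opening: -0.0002
gripper_force: 0.0
time: 41.4
tcp_pos: [0.4777, -0.2737, 0.0816]
tcp_rot: [0.709, 0.705, 0.0, 0.0]
ft_force: [0.9, -0.8, 0.6]
opening: -0.0001
gripper_force: 0.0
41.4 [ 0.4777 -0.2737  0.0816] -0.0066 [ 0.9 -0.8  0.6] -0.0001 0.0
```

```bash
python3 -m handwheel '[{"tx":-0.02,"ty":-0.04,"tz":-0.4,"ax":0,"ay":0,"az":0},{"tx":0,"ty":0,"tz":-0.15,"ax":0,"ay":0,"az":0},{"tx":0,"ty":0,"tz":-0.1,"ax":0,"ay":0,"az":0},{"tx":0,"ty":0,"tz":0,"ax":0,"ay":0,"az":0}]'
python3 -m handwheel '[{"tx":0,"ty":0,"tz":-0.1,"ax":0,"ay":0,"az":0},{"tx":0,"ty":0,"tz":0,"ax":0,"ay":0,"az":0}]'
python3 -m handwheel '[{"tx":0,"ty":0,"tz":-0.05,"ax":0,"ay":0,"az":0},{"tx":0,"ty":0,"tz":0,"ax":0,"ay":0,"az":0}]'
```

```text
time: 41.73
tcp_pos: [0.477, -0.2758, 0.0554]
tcp_rot: [0.71, 0.705, 0.0, 0.001]
ft_force: [0.6, 0.5, 3.2]
opening: 0.0
gripper_force: 1.7
time: 41.9
tcp_pos: [0.4769, -0.2759, 0.0511]
tcp_rot: [0.71, 0.704, 0.0, 0.001]
ft_force: [1.4, 0.2, 3.7]
opening: 0.0001
gripper_force: 2.2
time: 42.07
tcp_pos: [0.4769, -0.2759, 0.0499]
tcp_rot: [0.71, 0.704, 0.0, 0.001]
ft_force: [-0.8, 1.3, 14.5]
opening: -0.0
gripper_force: 7.2
```

Force has jumped to 14.5 N, which means the plunger is at its stop. Hold for 0.5 s, then rise and move the hand clear.

```bash
python3 -m handwheel '[{"tx":0,"ty":0,"tz":-0.02,"ax":0,"ay":0,"az":0},{"tx":0,"ty":0,"tz":0,"ax":0,"ay":0,"az":0},{"tx":0,"ty":0,"tz":0,"ax":0,"ay":0,"az":0},{"tx":0,"ty":0,"tz":0,"ax":0,"ay":0,"az":0},{"tx":0,"ty":0,"tz":0,"ax":0,"ay":0,"az":0}]'
python3 -m handwheel '[{"tx":0,"ty":0,"tz":0,"ax":0,"ay":0,"az":0},{"tx":0,"ty":0,"tz":0.2,"ax":0,"ay":0,"az":0},{"tx":0,"ty":0,"tz":0.3,"ax":0,"ay":0,"az":0},{"tx":0,"ty":0,"tz":0.9,"ax":0,"ay":0,"az":0},{"tx":0,"ty":0,"tz":0.9,"ax":0,"ay":0,"az":0}]'
python3 -m handwheel '[{"tx":0,"ty":0,"tz":0.9,"ax":0,"ay":0,"az":0},{"tx":0,"ty":0.4,"tz":0.9,"ax":0,"ay":0,"az":0},{"tx":0,"ty":0.6,"tz":0.8,"ax":0,"ay":0,"az":0},{"tx":0,"ty":0.6,"tz":0,"ax":0,"ay":0,"az":0},{"tx":0,"ty":0,"tz":0,"ax":0,"ay":0,"az":0}]'
python3 -m handwheel '[{"tx":0,"ty":0,"tz":0,"ax":0,"ay":0,"az":0}]' >/dev/null; python3 w.py w15.png; python3 st.py
python3 - <<'E'
from h import *
import pickle
C=pickle.load(open("w15.png.C","rb")); im=cv2.imread("pics/w15.png")
for n,y in [("t3",-.0764),("t2",-.1405),("t1",-.2045)]:
    for s,x,sg in(("L",.445,-1),("R",.509,1)):
        p0=proj(C,(x,y+.022,.014)); p1=proj(C,(x,y-.022,.014)); a=int(min(p0[0],p1[0]))-9; r=range(max(2,int(p0[1])),int(p1[1]),2)
        print(n,s,edgefit(im,C,r,a,a+20,True,.014,sg))
u,v=proj(C,(.477,-.0444,.014)); u=int(u); v=int(v); print("far edge",edgefit(im,C,range(u-18,u+18,2),max(0,v-10),v+10,False,.014,-1),v)
E
```

```text
time: 42.48
tcp_pos: [0.477, -0.2759, 0.0498]
tcp_rot: [0.71, 0.705, 0.0, 0.001]
ft_force: [-3.9, 5.1, 23.1]
opening: -0.0002
gripper_force: 12.0
time: 42.9
tcp_pos: [0.4752, -0.2748, 0.1401]
tcp_rot: [0.71, 0.704, -0.0, -0.002]
ft_force: [0.1, -0.8, 0.0]
opening: -0.0
gripper_force: 0.0
time: 43.32
tcp_pos: [0.4763, -0.2088, 0.2459]
tcp_rot: [0.709, 0.705, 0.001, 0.001]
ft_force: [-0.6, -0.8, -0.2]
opening: -0.0
gripper_force: 0.0
43.45 [ 0.4759 -0.2114  0.2436] -0.0066 [-0.5  0.3  0.8] 0.0001 0.0
t3 L [444.978, -74.718, 0.003, -1.0]
t3 R [508.768, -78.53, 0.006, 1.0]
t2 L [444.741, -138.501, 0.006, 1.0]
t2 R [508.748, -139.751, 0.01, 1.0]
t1 L [447.23, -201.145, 0.003, -1.0]
t1 R [511.118, -204.108, 0.011, 1.0]
far edge [477.886, -49.684, 1.0, 0.015] -4
```

```bash
python3 -c "
from cell import sign_off
print(sign_off())"
```

```text
the job is handed in; nothing more can be done
None
```

The job is handed in: all three trays are butted in line against the dock, the two lanterns present (the middle hook was empty) stand upright in the first and third trays, and the plunger was pressed to its stop and released; `sign_off` returned no verdict.

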